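# Lock the tilting chuck and deburr the brass tube's mouth

## Task

First screw the chuck's black knurled thumbscrew clockwise until it is fully tight, regripping as often as needed. Then take the orange-handled deburrer from the tool block, hold it in line with the tilted brass tube and, pressing gently so that its sprung nose gives but does not bottom, run the cone blade in one full circle round the inner edge of the tube's mouth: start at the red mark, go clockwise as seen looking into the tube, and do not lift off before you are back at the mark. Put the deburrer back upright and fully home in the hole it came from, without turning the tube or disturbing the other things.

Things in the scene. Friction and masses are not known exactly. Their poses are not given: they have to be found in the camera images.
- tube_mouth (a point): Centre of the open upper end of the brass tube (outer dia 56 mm, bore 40 mm, empty for 55 mm) in the tilting chuck, in the plane of its end face. z axis: along the bore, out of the mouth, 30 to 40 degrees from vertical. x axis: towards the red mark. The edge to deburr is a square-cornered circle of 20 mm radius in this plane. Tube and chuck hold still under light working forces.
- tube_mark (a point): Red paint mark 6 mm wide across the end face of the tube (and 20 mm down its outside, 12 mm down its inside); point mid-wall, 24 mm from the tube's axis. The circle starts and ends on the inner edge here.
- screw_grip (a point): Centre of the grip of the black round knurled thumbscrew (34 mm dia, 26 mm high, its top 12 mm above this point, 60 mm above the table at this point) on the chuck's steel base, axis vertical, 125 mm to the side of the tube's axis. Base slab top lies 40 mm below the point.
- screw (a joint): Turn of the thumbscrew in rad: grows as it is turned clockwise seen from above, to the hard stop at 5.2 = fully tight. It starts 3.0 to 3.9 rad short, takes about 0.12 N m and stays where it is left; it does not sink noticeably.
- deburrer_grip (a point): Deburrer: tool with an orange round handle (24 mm dia, 79 mm long, 0.15 kg) above a steel flange (34 mm dia, 6 mm thick); starts upright in one of the block's three holes, flange resting on the block. Point on its axis, 45 mm above the flange's underside, 40 mm below the handle's top. z axis: from blade to handle. Round: its turn about its axis does not matter.
- blade_tip (a point): Tip of the deburrer's blade: steel cone, 16 mm dia, sides at 45 degrees, tip blunted to 2 mm dia, on the tool's axis 93 mm below the grip point when the nose is out. z axis: towards the handle. With the tool in line with the bore and the tip 16 mm from the bore's axis, the cone's side rests on the inner edge with the tip 3 to 5 mm below the end face.
- nose (a joint): Spring travel of the blade into the handle in m: 0 = fully out, 0.009 = bottomed; starts to yield at 0.8 N and needs 0.4 N more per mm. 2 to 5 mm is a good working press.
- block: Wooden tool block, 70 x 200 mm, 60 mm high, fixed; origin at the centre of its underside; z up; three vertical through holes of 23 mm dia in a row along its y axis, at y = -62, 0 and +62 mm. Tools hang in the holes by their flanges, shanks about 48 mm deep; the handles stand to 145 mm above the table.
- base: Steel base slab of the tilting chuck, 150 x 240 x 20 mm, fixed; origin at the centre of its underside; the chuck pivots between two green cheeks (86 mm high) at y = -86 and +6 mm, thumbscrew at y = +85 mm, x = 0. The tube leans to the base's -x side.
- awl_grip (a point): standing tool, same shape as the deburrer (handle 24 mm dia, flange 34 mm dia), pale wood handle, plain steel shank; stands in another hole of the block; bystander, leave alone. Point: on its axis 45 mm above the underside of its flange
- punch_grip (a point): standing tool, same shape as the deburrer (handle 24 mm dia, flange 34 mm dia), blue handle, plain steel shank; stands in another hole of the block; bystander, leave alone. Point: on its axis 45 mm above the underside of its flange
- steel_block: Dark steel block 70 x 70 x 95 mm, 3 kg; origin under its centre; bystander
- knife1: Folded knife, white scales and brass ends, 115 x 20 x 18 mm, lying on the plank; bystander
- knife2: Folded knife like the other; bystander
- hammer: Hammer 240 mm long lying on the table near the robot; bystander
- file: Flat file with wooden handle, 260 mm long, lying on the table near the robot; bystander
- collar: Small brass ring, 32 mm dia, 14 mm high, lying on the chuck's base slab beside the tube; bystander
Things that resemble listed ones, but are neither listed nor needed, are in the scene too. What is meant by the part that bears deburrer_grip is not pink, and is the smaller of those in its own colour.

How it is judged:
On the way, in this order (a step that is already met when the one before it is completed fails the run):
1. the thumbscrew is screwed tight (within 0.2 rad of its stop) (value of joint screw above 5 rad), for 0.2 s.
2. the blade touches the inner edge at the red mark, nose sprung in at least 0.5 mm, deburrer within 10 degrees of the tube's axis (z of blade_tip in the frame of tube_mouth between -0.01 and -0.001 m and value of joint nose above 0.0005 m and angle between the z axis of blade_tip and the z axis of tube_mouth, either way round below 0.17 rad and value of joint screw above 4.9 rad and x of blade_tip in the frame of tube_mouth between 0.0105 and 0.019 m and y of blade_tip in the frame of tube_mouth between -0.0055 and 0.0055 m), for 0.04 s.
3. the blade has gone an eighth of the circle clockwise, nose sprung in at least 0.5 mm, deburrer within 10 degrees of the tube's axis (z of blade_tip in the frame of tube_mouth between -0.01 and -0.001 m and value of joint nose above 0.0005 m and angle between the z axis of blade_tip and the z axis of tube_mouth, either way round below 0.17 rad and value of joint screw above 4.9 rad and x of blade_tip in the frame of tube_mouth between 0.0065 and 0.0145 m and y of blade_tip in the frame of tube_mouth between -0.0145 and -0.0065 m), for 0.04 s.
4. the blade has gone a quarter of the circle clockwise, nose sprung in at least 0.5 mm, deburrer within 10 degrees of the tube's axis (z of blade_tip in the frame of tube_mouth between -0.01 and -0.001 m and value of joint nose above 0.0005 m and angle between the z axis of blade_tip and the z axis of tube_mouth, either way round below 0.17 rad and value of joint screw above 4.9 rad and x of blade_tip in the frame of tube_mouth between -0.0055 and 0.0055 m and y of blade_tip in the frame of tube_mouth between -0.019 and -0.0105 m), for 0.04 s.
5. the blade has gone three eighths of the circle clockwise, nose sprung in at least 0.5 mm, deburrer within 10 degrees of the tube's axis (z of blade_tip in the frame of tube_mouth between -0.01 and -0.001 m and value of joint nose above 0.0005 m and angle between the z axis of blade_tip and the z axis of tube_mouth, either way round below 0.17 rad and value of joint screw above 4.9 rad and x of blade_tip in the frame of tube_mouth between -0.0145 and -0.0065 m and y of blade_tip in the frame of tube_mouth between -0.0145 and -0.0065 m), for 0.04 s.
6. the blade has gone half of the circle clockwise, nose sprung in at least 0.5 mm, deburrer within 10 degrees of the tube's axis (z of blade_tip in the frame of tube_mouth between -0.01 and -0.001 m and value of joint nose above 0.0005 m and angle between the z axis of blade_tip and the z axis of tube_mouth, either way round below 0.17 rad and value of joint screw above 4.9 rad and x of blade_tip in the frame of tube_mouth between -0.019 and -0.0105 m and y of blade_tip in the frame of tube_mouth between -0.0055 and 0.0055 m), for 0.04 s.
7. the blade has gone five eighths of the circle clockwise, nose sprung in at least 0.5 mm, deburrer within 10 degrees of the tube's axis (z of blade_tip in the frame of tube_mouth between -0.01 and -0.001 m and value of joint nose above 0.0005 m and angle between the z axis of blade_tip and the z axis of tube_mouth, either way round below 0.17 rad and value of joint screw above 4.9 rad and x of blade_tip in the frame of tube_mouth between -0.0145 and -0.0065 m and y of blade_tip in the frame of tube_mouth between 0.0065 and 0.0145 m), for 0.04 s.
8. the blade has gone three quarters of the circle clockwise, nose sprung in at least 0.5 mm, deburrer within 10 degrees of the tube's axis (z of blade_tip in the frame of tube_mouth between -0.01 and -0.001 m and value of joint nose above 0.0005 m and angle between the z axis of blade_tip and the z axis of tube_mouth, either way round below 0.17 rad and value of joint screw above 4.9 rad and x of blade_tip in the frame of tube_mouth between -0.0055 and 0.0055 m and y of blade_tip in the frame of tube_mouth between 0.0105 and 0.019 m), for 0.04 s.
9. the blade has gone seven eighths of the circle clockwise, nose sprung in at least 0.5 mm, deburrer within 10 degrees of the tube's axis (z of blade_tip in the frame of tube_mouth between -0.01 and -0.001 m and value of joint nose above 0.0005 m and angle between the z axis of blade_tip and the z axis of tube_mouth, either way round below 0.17 rad and value of joint screw above 4.9 rad and x of blade_tip in the frame of tube_mouth between 0.0065 and 0.0145 m and y of blade_tip in the frame of tube_mouth between 0.0065 and 0.0145 m), for 0.04 s.
10. the blade touches the inner edge back at the red mark, nose sprung in at least 0.5 mm, deburrer within 10 degrees of the tube's axis (all of step 2), for 0.04 s.
At the end, for the whole second after the job is handed in: The thumbscrew is within 0.3 rad of its stop; the deburrer stands in the hole it came from (grip point within 10 mm of its start, within 0.08 rad of upright); the tube's mark has moved less than 4 mm, every bystander less than 25 mm, and the awl and punch stand within 0.15 rad of upright (value of joint screw above 4.9 rad and distance of deburrer_grip from where it was at the start of the episode below 0.01 m and angle between deburrer_grip's own z axis and vertical below 0.08 rad and distance of tube_mark from where it was at the start of the episode below 0.004 m and distance of each of awl_grip, punch_grip, steel_block, knife1, knife2, hammer, file, collar from where it was at the start of the episode below 0.025 m and angle between each of awl_grip, punch_grip's own z axis and vertical below 0.15 rad); the robot touches nothing.
It fails at once if a bystander is shifted more than 25 mm (distance of any of awl_grip, punch_grip, steel_block, knife1, knife2, hammer, file, collar from where it was at the start of the episode above 0.025 m).
It fails at once if the tube is turned or tilted in the chuck (mark moved over 4 mm) (distance of tube_mark from where it was at the start of the episode above 0.004 m).
It fails at once if the blade is pressed so hard that its spring nearly bottoms (8.5 of 9 mm) (value of joint nose above 0.0085 m).
It fails at once if the blade lifts off the edge on the side of the mouth away from the mark (x of blade_tip in the frame of tube_mouth below -0.007 m and distance between blade_tip and tube_mouth below 0.021 m and value of joint nose below 0.0002 m).
It also fails if it takes over 72 s, if anything falls off the work surface, if the arm or the gripper's body presses on something with over 40 N, if the wrist force passes 120 N, or if a joint passes its speed limit or range.

## Robot

A 7-joint arm with a two-finger parallel gripper is mounted at the origin on the work surface. World frame = base frame: x ahead of the robot, y to its left, z up, the work surface at z = 0. Lengths are in m, angles in rad, forces in N, time in s.
With the tool pointing down it reaches from about 0.4 to 0.85 m from the base axis. Payload 10.4 kg.
Tool frame: the origin (TCP) lies between the finger pads; the fingertips stand ahead of it and the grasp point (between the pads) lies 5 mm behind it (manip.tip_extent is the z of the fingertips in the tool frame, in m); z points along the fingers, y is the line along which they close (so a half turn about z gives the same grasp; the last joint's range is limited). The gripper opens to 85 mm and grips with 20 to 120 N. Pads are 22 mm wide; open, the fingers measure 114 mm over their backs; the gripper's body (76 mm by 85 mm) begins 54 mm behind the grasp point. The pads swing forward as they close: fully open they stand 13 mm farther back than shut.
Start: joints at [1.147, 0.332, -0.065, 1.46, 0.022, 1.35, -0.088], TCP at [0.244, -0.575, 0.245] pointing down, gripper open.
Joint ranges: [-2.6, 2.6], [-0.5, 2.12], [-1.47, 1.34], [0.16, 2.42], [-1.27, 4.41], [0.06, 2.06], [-2.6, 2.6]. Speed limits (rad/s): [2.22, 2.22, 2.79, 2.79, 3.14, 3.14, 3.14].

## Interface

Orientations are given as a unit quaternion [x, y, z, w].
In Python, from workcell import status, viewer, manip gives the robot as it stands.
- The arm moves only by the tool play_rows, never from a script. Its argument "plan" is one flat list of numbers, 7 for each row, row after row: the turn, a rotation vector about the tool's x, y, z in degrees, then the shift along the tool's x, y, z in m, then the opening, from 0 (shut) to 1 (fully open). In form: [ax, ay, az, dx, dy, dz, grip, ax, ay, az, dx, dy, dz, grip, ...]. A call has 1 to 20 rows; each row is the pose to reach, as a shift and turn from the pose commanded when the call began, along the tool's axes at that moment; what a row does not reach only later rows make up. A row lasts 1/8 s, in which the tool goes at most 62.5 mm and 10.7 degrees, less where a joint would pass 70% of its speed; a pose out of reach is approached as far as the arm can. A call with a gripper value outside its range is refused whole. The fingers move at their own pace and stop on an object; "squeeze" is the grip in N (left out, the last holds). Time passes only in rows, so rows that repeat a pose let the fingers close. It gives the time, the measured TCP pose, the force, the opening and the grip force at its end, in the units of the state.
- status.get_obs(): the state, without advancing time (a new reading comes with each control period).
- viewer.camera(name): name is "scene" or "top" or "wrist"; returns the picture (420x560x3 uint8, red, green, blue); there is no depth.
- viewer.camera_model(name): a dict with "fx", "fy", "cx", "cy" (pixels), "R" (3x3) and "t" (3): a world point X has camera coordinates R X + t. Camera axes: x right, y down, z forward; pixel columns grow to the right and rows downward; lengths in m; the calibration is good to about 2 mm. A picture is of the moment at which its call begins: read the wrist's pose just before it. camera_model takes no time and is no camera call; for the wrist camera it gives the pose at the moment of the call.
- manip.hand_in(): hands the job in; it is judged then, once.
The state is a dict: "clock": time; "joint_pos": joint angles; "joint_velocities": joint speeds; "tau": joint torques, N m; "position": TCP position; "ee_rot": TCP orientation; "ft_force": force on the tool from outside, world axes, zero at the start; "torque": the same for the moment, N m; "grip_width": opening from 0.0 (shut) to 1.0 (fully open); "grasp_force": force on a finger pad.
Only numpy, scipy, OpenCV 4.12 (cv2) and the standard library are available. Lean on these libraries where they do the work, as an engineer would, in place of code of your own. Each camera call takes 0.05 s, during which the arm holds its last target. There are 200 camera calls.

## Working session

There is one attempt and no reset: what is moved stays moved. The work goes in short steps, Python scripts to look and compute and a tool call to move; the robot and the scene stay as the last step left them, time stands still between calls to the robot, and variables do not carry over. Pictures are saved under pics/ and viewed, at most 10 in all, crops included, and the job is handed in when it is done.

Besides the shell and the picture viewer there is one more tool, called as name(argument=value, ...), one argument or row to a line, values as JSON. play_rows: Moves the arm, as the interface text tells. Its arguments: {"type":"object","properties":{"plan":{"type":"array","items":{"type":"number"}},"squeeze":{"type":"number"}},"required":["plan"]}

```bash
ls; mkdir -p pics
cat > h.py <<'E'
import numpy as np, cv2
from workcell import status, viewer, manip
from scipy.spatial.transform import Rotation as Rn
def snap(n):
    m=viewer.camera_model(n); im=viewer.camera(n); return im,{k:np.array(v) for k,v in m.items()}
def ray(m,u,v):
    d=np.array([(u-m['cx'])/m['fx'],(v-m['cy'])/m['fy'],1.]); R=m['R']; return -R.T@m['t'], R.T@d
def onz(m,u,v,z):
    c,d=ray(m,u,v); return c+d*(z-c[2])/d[2]
def proj(m,X):
    c=m['R']@np.array(X)+m['t']; return np.array([m['fx']*c[0]/c[2]+m['cx'],m['fy']*c[1]/c[2]+m['cy']])
def tri(*a):
    A=np.zeros((3,3));b=np.zeros(3)
    for m,u,v in a:
        c,d=ray(m,u,v); d=d/np.linalg.norm(d); P=np.eye(3)-np.outer(d,d); A+=P;b+=P@c
    return np.linalg.solve(A,b)
def save(n,im): cv2.imwrite('pics/'+n+'.png',im[:,:,::-1])
E
python3 - <<'E'
from h import *
s=status.get_obs(); print(s['clock'],s['position'],s['ee_rot'],s['grip_width'],manip.tip_extent)
import pickle
d={}
for n in('scene','top'):
    im,m=snap(n); d[n]=(im,m); save(n,cv2.resize(im,(800,600),interpolation=cv2.INTER_CUBIC)); print(n,-m['R'].T@m['t'],m['R'].round(2).tolist(),m['fx'])
pickle.dump(d,open('d.pkl','wb'))
E
```

```text
pics
0.0 [ 0.24369588 -0.57513536  0.24449379] [ 9.79983161e-01  1.99079014e-01 -1.85608703e-04 -7.18027326e-04] 0.9998575990557156 0.014
scene [ 1.54176685 -0.1633188   0.73797411] [[0.21, 0.98, -0.01], [0.5, -0.12, -0.86], [-0.84, 0.18, -0.51]] 508.2018839769657
top [0.43629053 0.01186618 1.03223302] [[0.01, -1.0, 0.0], [-1.0, -0.01, -0.09], [0.09, -0.0, -1.0]] 398.5328520292517
```

View pics/scene.png

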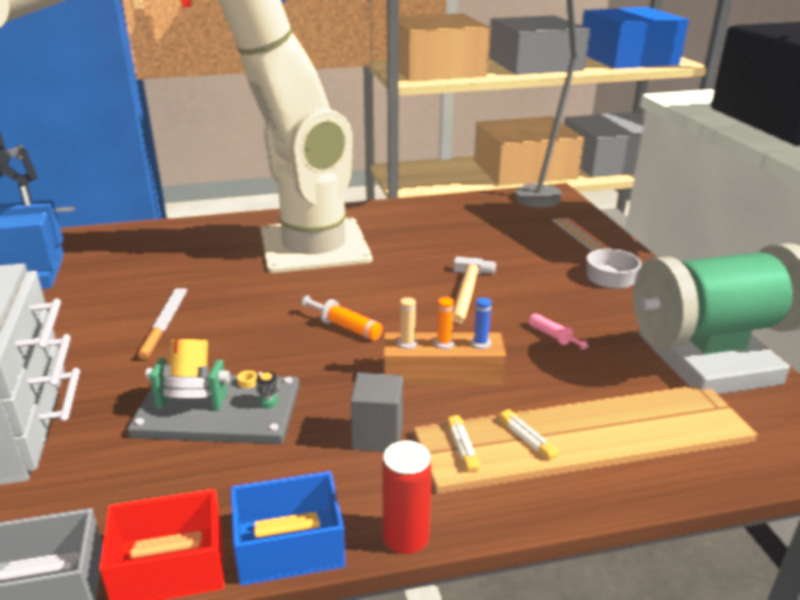

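View pics/top.png

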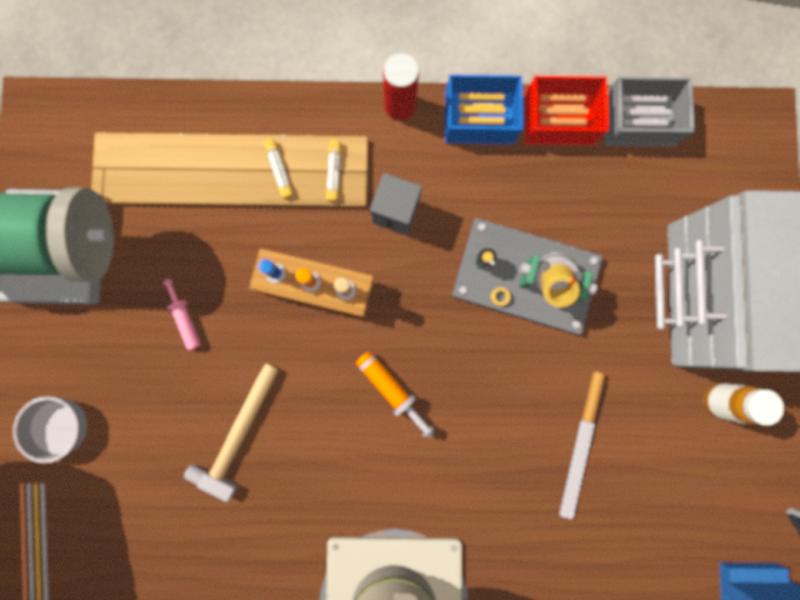

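Candidates for the deburrer: orange handle standing in the block's middle hole (scene 445,320 / top 307,278), large orange tool lying loose (scene 345,320 / top 388,383), and pink one (top 183,325). The one that fits is the smaller orange one standing in the block. I'll compute positions and confirm it in one crop.

Run:
```python
from h import *
import pickle
d=pickle.load(open('d.pkl','rb')); im,m=d['top']; s=1/1.42857
def w(u,v,z): return onz(m,u*s,v*s,z)
# refine coloured handles' blobs
hsv=cv2.cvtColor(im,cv2.COLOR_RGB2HSV)
for n,(u,v) in dict(deb=(305,277),awl=(343,287),punch=(268,267)).items(): print(n,w(u,v,0.145).round(3))
print('screw',w(486,257,.072).round(3))
for n,(u,v) in dict(b1=(481,227),b2=(596,260),b3=(578,325),b4=(463,290)).items(): print(n,w(u,v,.022).round(3))
print('collar',w(501,297,.03).round(3),'mouth~',w(560,288,.13).round(3),'mark',w(568,282,.13).round(3), 'steel', w(398,195,.095).round(3))
a=cv2.resize(im[150:240,160:320],(800,450),interpolation=cv2.INTER_CUBIC)
b=cv2.resize(im[145:245,310:430],(720,600),interpolation=cv2.INTER_CUBIC)
im2,m2=d['scene']
c=cv2.resize(im2[195:265,255:365],(800,509),interpolation=cv2.INTER_CUBIC)
save('c1',np.hstack([cv2.resize(c,(400,290)),cv2.resize(b,(350,290))]))
```

```text
deb [0.554 0.147 0.145]
awl [0.539 0.087 0.145]
punch [0.569 0.206 0.145]
screw [ 0.602 -0.15   0.072]
b1 [ 0.665 -0.149  0.022]
b2 [ 0.607 -0.356  0.022]
b3 [ 0.49  -0.321  0.022]
b4 [ 0.55  -0.117  0.022]
collar [ 0.538 -0.183  0.03 ] mouth~ [ 0.543 -0.258  0.13 ] mark [ 0.553 -0.271  0.13 ] steel [0.701 0.002 0.095]
```

View pics/c1.png

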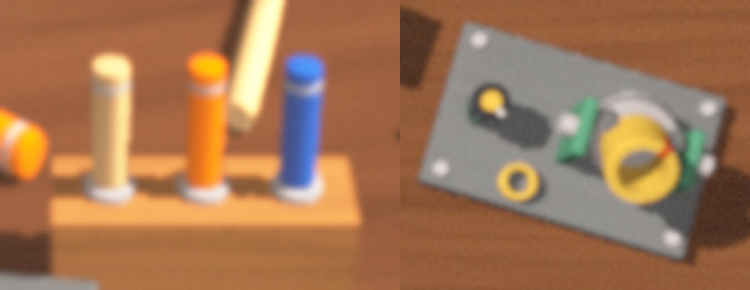

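The crop shows the small orange tool in the block's middle hole, between the pale awl and the blue punch, so that is the deburrer. The thumbscrew is the dark disc with a yellow dot at crop (490,102), and the red mark is on the tube's upper right at (665,148).

```bash
cat >> h.py <<'E'
def down(xang):
    a=np.deg2rad(xang); x=np.array([np.cos(a),np.sin(a),0]); z=np.array([0,0,-1.]); return np.c_[x,np.cross(z,x),z]
def rows(*tg):
    s=status.get_obs(); p=np.array(s['position']); R=Rn.from_quat(s['ee_rot']).as_matrix()
    for P,T in tg:
        rv=np.rad2deg(Rn.from_matrix(R.T@T).as_rotvec()); print(rv.round(1).tolist(),(R.T@(np.array(P)-p)).round(4).tolist())
E
python3 - <<'E'
from h import *
m=viewer.camera_model('wrist'); R=np.array(m['R']);c=-R.T@np.array(m['t']);print(c,R[2],m['fx'])
rows(([.36,-.27,.28],down(60)),([.46,-.2,.32],down(76)))
E
```

```text
[ 0.32024649 -0.54298403  0.37264505] [-0.29851321 -0.12581876 -0.94607584] 377.90813788600366
[-0.1, -0.0, -37.0] [0.2261, -0.2357, -0.0351]
[-0.1, -0.0, -53.0] [0.3455, -0.2612, -0.0751]
```

play_rows(
  plan=[0, 0, -10, 0.05, -0.05, -0.03, 1, 0, 0, -20, 0.09, -0.1, -0.035, 1, 0, 0, -30, 0.13, -0.14, -0.035, 1, 0, 0, -37, 0.18, -0.19, -0.035, 1, 0, 0, -37, 0.226, -0.236, -0.035, 1, 0, 0, -47, 0.28, -0.245, -0.055, 1, 0, 0, -53, 0.32, -0.255, -0.07, 1, 0, 0, -53, 0.3455, -0.261, -0.075, 1, 0, 0, -53, 0.3455, -0.261, -0.075, 1, 0, 0, -53, 0.3455, -0.261, -0.075, 1],
)

```text
clock: 1.35
position: [0.4594, -0.2011, 0.3198]
ee_rot: [0.789, 0.615, -0.0, -0.0]
ft_force: [-0.5, -1.9, -0.0]
grip_width: 0.997
grasp_force: 0.0
```

Run:
```python
from h import *
import pickle
s=status.get_obs(); print(s['clock'],s['position'],np.round(s['joint_pos'],2),np.round(s['joint_velocities'],2).max())
im,m=snap('wrist'); pickle.dump((im,m),open('w1.pkl','wb')); save('w1',cv2.resize(im,(800,600),interpolation=cv2.INTER_CUBIC))
```

```text
1.35 [ 0.4593522  -0.2011141   0.31977684] [ 0.79  0.06 -0.48  1.64  0.03  1.46  0.06] 0.01
```

View pics/w1.png

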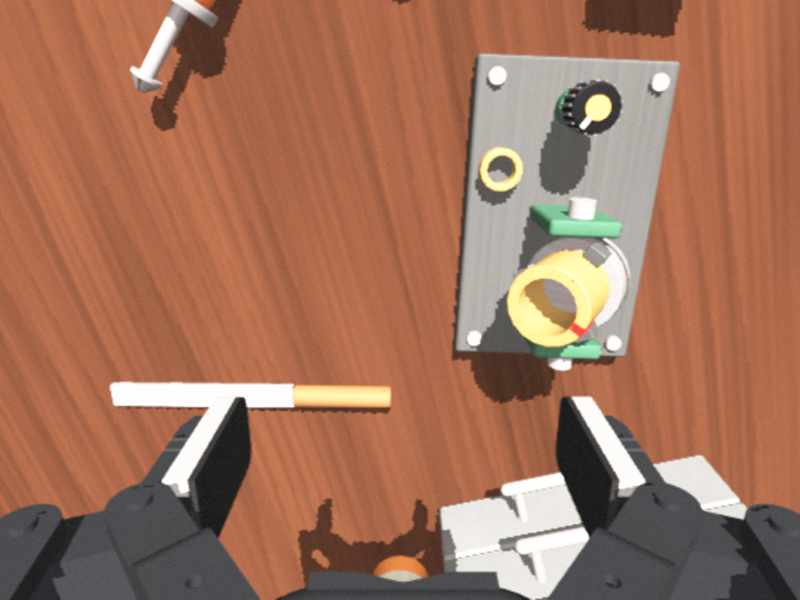

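The view shows the thumbscrew's yellow cap at (598,108) with a white pointer, the tube mouth at about (548,303), the red mark at (580,328), and the collar at (500,168).

```bash
cat >> h.py <<'E'
def blob(im,near,lo,hi,k=3):
    h=cv2.cvtColor(im,cv2.COLOR_RGB2HSV); M=cv2.inRange(h,np.array(lo),np.array(hi))
    n,l,st,c=cv2.connectedComponentsWithStats(M)
    i=1+np.argmin([np.hypot(*(c[j]-near))+(1e3 if st[j][4]<4 else 0) for j in range(1,n)]); return c[i],st[i],(l==i).astype(np.uint8)
E
python3 - <<'E'
from h import *
import pickle
im,m=pickle.load(open('w1.pkl','rb'))
c,st,_=blob(im,(418.6,75.6),(15,100,100),(35,255,255)); print('cap',c,st,onz(m,*c,.073),onz(m,*c,.072+.005))
h=cv2.cvtColor(im,cv2.COLOR_RGB2HSV)
# dark disc
g=im.max(2)[50:100,385:445]<60; n,l,s2,cc=cv2.connectedComponentsWithStats(g.astype(np.uint8)); i=1+np.argmax(s2[1:,4]); print(s2[i],cc[i]+[385,50])
c,st,_=blob(im,(406,230),(0,150,100),(8,255,255)); print('mark',c,st)
c,st,M=blob(im,(370,230),(15,90,60),(35,255,255)); print('tube',c,st)
x,y=384,215
for v in range(180,250,5): print(v,[tuple(im[v,u]) and int(im[v,u].max()) for u in range(352,432,4)])
for P in([.602,-.152,.072],):print(proj(m,P))
rows(([.602,-.152,.2],down(76)))
E
```

```text
cap [418.50704225  74.26760563] [409  66  20  19  71] [ 0.60319434 -0.15211425  0.073     ] [ 0.60187522 -0.15177705  0.077     ]
[ 25  15  24  29 147] [422.66666667  83.8707483 ]
mark [404.76923077 230.06153846] [399 225  16  11  65]
tube [386.76448698 211.64221159] [ 354  175   72   68 1881]
180 [185, 187, 180, 98, 88, 105, 159, 178, 246, 253, 254, 255, 255, 255, 235, 157, 155, 156, 186, 254]
185 [186, 188, 183, 99, 91, 231, 250, 254, 255, 255, 255, 255, 255, 255, 255, 255, 161, 211, 251, 252]
190 [189, 188, 183, 173, 255, 255, 255, 255, 255, 255, 255, 255, 255, 255, 255, 255, 255, 255, 254, 251]
195 [184, 184, 227, 255, 255, 255, 243, 192, 192, 253, 255, 255, 254, 255, 255, 255, 255, 255, 255, 249]
200 [185, 191, 255, 255, 188, 172, 173, 172, 162, 161, 157, 251, 255, 255, 255, 255, 255, 255, 255, 250]
205 [175, 245, 255, 249, 184, 177, 179, 182, 157, 155, 157, 159, 247, 255, 255, 255, 255, 255, 254, 249]
210 [92, 255, 255, 253, 254, 190, 183, 185, 169, 158, 158, 157, 157, 255, 255, 255, 254, 253, 249, 251]
215 [91, 253, 255, 255, 255, 255, 192, 186, 181, 176, 159, 161, 158, 251, 255, 255, 252, 242, 250, 250]
220 [91, 210, 255, 255, 255, 255, 255, 203, 176, 173, 168, 161, 152, 254, 255, 255, 241, 250, 251, 228]
225 [86, 83, 255, 255, 255, 255, 255, 255, 255, 166, 155, 149, 160, 255, 255, 253, 216, 248, 182, 176]
230 [90, 86, 91, 255, 255, 255, 255, 255, 255, 254, 246, 173, 250, 249, 252, 200, 163, 176, 176, 179]
235 [90, 86, 88, 90, 254, 255, 255, 255, 255, 254, 255, 255, 255, 252, 183, 155, 162, 171, 176, 240]
240 [86, 89, 90, 87, 83, 80, 235, 255, 255, 255, 255, 247, 105, 93, 101, 204, 202, 173, 173, 254]
245 [85, 83, 87, 86, 87, 79, 113, 113, 114, 115, 114, 229, 226, 229, 231, 231, 232, 204, 151, 178]
[416.86136968  74.46948722]
[-0.1, 0.0, -0.1] [0.0828, 0.1265, 0.1197]
```

play_rows(
  plan=[0, 0, -10, 0.05, 0.06, 0.03, 1, 0, 0, -20, 0.083, 0.1, 0.06, 1, 0, 0, -30, 0.083, 0.127, 0.09, 0.75, 0, 0, -40, 0.083, 0.127, 0.12, 0.75, 0, 0, -50, 0.083, 0.127, 0.13, 0.75, 0, 0, -60, 0.083, 0.127, 0.15, 0.75, 0, 0, -70, 0.083, 0.127, 0.16, 0.75, 0, 0, -80, 0.083, 0.127, 0.16, 0.75, 0, 0, -90, 0.083, 0.127, 0.16, 0.75, 0, 0, -100, 0.083, 0.127, 0.16, 0.75, 0, 0, -110, 0.083, 0.127, 0.16, 0.75, 0, 0, -120, 0.083, 0.127, 0.16, 0.75, 0, 0, -125, 0.083, 0.127, 0.16, 0.75, 0, 0, -125, 0.083, 0.127, 0.16, 0.75, 0, 0, -125, 0.083, 0.127, 0.16, 0.75],
)

```text
clock: 3.28
position: [0.6031, -0.1514, 0.1601]
ee_rot: [-0.18, 0.984, -0.0, -0.0]
ft_force: [1.0, -0.6, -0.1]
grip_width: 0.746
grasp_force: 0.0
```

Run:
```python
from h import *
import pickle
s=status.get_obs(); print(s['clock'],s['position'],np.round(s['joint_pos'],2),np.round(s['joint_velocities'],2).max(),s['ee_rot'])
im,m=snap('wrist'); pickle.dump((im,m),open('w2.pkl','wb')); save('w2',cv2.resize(im,(800,600),interpolation=cv2.INTER_CUBIC))
for P in([.6025,-.152,.072],[.6025,-.152,.046]):print(proj(m,P)*1.4286)
rows(([.6025,-.152,.057],Rn.from_quat(s['ee_rot']).as_matrix()))
```

```text
3.275 [ 0.60309939 -0.15138612  0.16013327] [ 0.81  0.53 -0.86  1.54  0.41  1.26  1.83] 0.0 [-1.80463380e-01  9.83581651e-01 -1.96406248e-04 -2.54621240e-04]
[402.79465798 310.76801281]
[402.8640134  291.18151249]
[-0.0, 0.0, 0.0] [0.0009, -0.0005, 0.1032]
```

View pics/w2.png

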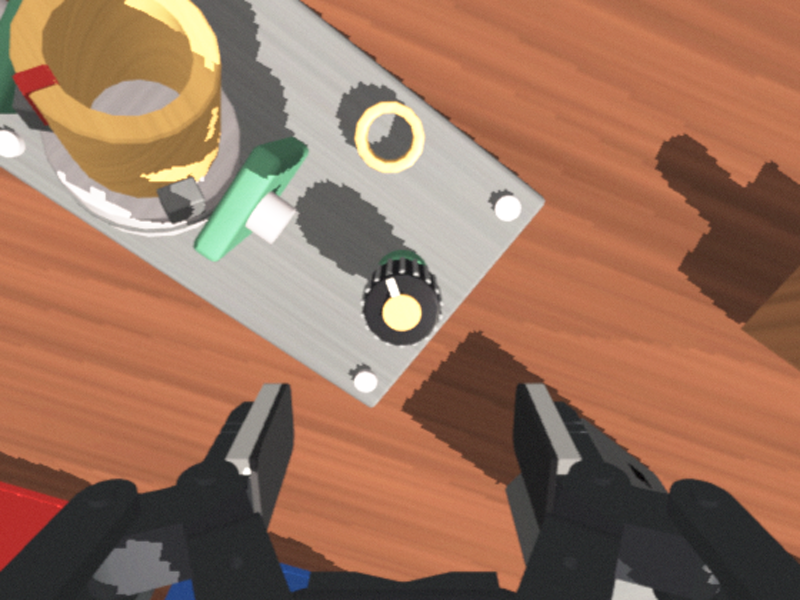

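The thumbscrew is centred between the fingers at (402,312) and the way down is clear. The tube's red mark is at (38,80). I'll descend and grip.

play_rows(
  plan=[0, 0, 0, 0.001, -0.0005, 0.05, 0.75, 0, 0, 0, 0.001, -0.0005, 0.09, 0.75, 0, 0, 0, 0.001, -0.0005, 0.103, 0.75, 0, 0, 0, 0.001, -0.0005, 0.103, 0.75, 0, 0, 0, 0.001, -0.0005, 0.103, 0.2, 0, 0, 0, 0.001, -0.0005, 0.103, 0.2, 0, 0, 0, 0.001, -0.0005, 0.103, 0.2, 0, 0, 0, 0.001, -0.0005, 0.103, 0.2, 0, 0, 10, 0.001, -0.0005, 0.103, 0.2, 0, 0, 20, 0.001, -0.0005, 0.103, 0.2],
  squeeze=40,
)

```text
clock: 4.58
position: [0.6039, -0.1521, 0.0592]
ee_rot: [-0.005, 1.0, -0.001, 0.001]
ft_force: [-0.9, -1.5, 5.2]
grip_width: 0.388
grasp_force: 39.2
```

Run:
```python
from h import *
s=status.get_obs(); print(s['clock'],s['position'],np.round(s['joint_pos'],2),s['grip_width'],s['grasp_force'],s['ft_force'],s['torque'])
```

```text
4.575 [ 0.60388554 -0.15207951  0.05923083] [ 0.73  0.61 -0.73  1.63  0.45  1.08  1.45] 0.3878138154449701 39.21858787536621 [-0.92849579 -1.47682663  5.18270153] [-0.3037609   0.08447258  0.1680016 ]
```

play_rows(
  plan=[0, 0, 10, 0, 0, 0, 0.2, 0, 0, 20, 0, 0, 0, 0.2, 0, 0, 30, 0, 0, 0, 0.2, 0, 0, 40, 0, 0, 0, 0.2, 0, 0, 50, 0, 0, 0, 0.2, 0, 0, 60, 0, 0, 0, 0.2, 0, 0, 70, 0, 0, 0, 0.2, 0, 0, 80, 0, 0, 0, 0.2, 0, 0, 90, 0, 0, 0, 0.2, 0, 0, 100, 0, 0, 0, 0.2, 0, 0, 110, 0, 0, 0, 0.2, 0, 0, 120, 0, 0, 0, 0.2, 0, 0, 130, 0, 0, 0, 0.2, 0, 0, 140, 0, 0, 0, 0.2, 0, 0, 145, 0, 0, 0, 0.2],
)

```text
clock: 6.45
position: [0.603, -0.1523, 0.0592]
ee_rot: [0.952, 0.307, 0.0, 0.001]
ft_force: [-4.3, -1.3, 8.9]
grip_width: 0.381
grasp_force: 39.5
```

Run:
```python
from h import *
s=status.get_obs(); print(s['clock'],s['position'],s['ee_rot'],np.round(s['joint_pos'],2),s['grip_width'],s['grasp_force'],s['ft_force'],s['torque'])
```

```text
6.45 [ 0.6029913  -0.1523011   0.05917741] [9.51847869e-01 3.06569466e-01 2.94404656e-04 8.42822134e-04] [ 0.37  0.5  -0.25  1.65  0.14  1.01 -0.87] 0.3806385251845895 39.5064640045166 [-4.26587857 -1.29606244  8.87497813] [-0.37358307  1.13356973  0.15117425]
```

play_rows(
  plan=[0, 0, 10, 0, 0, 0, 0.2, 0, 0, 20, 0, 0, 0, 0.2, 0, 0, 30, 0, 0, 0, 0.2, 0, 0, 40, 0, 0, 0, 0.2, 0, 0, 40, 0, 0, 0, 0.2],
)

```text
clock: 7.08
position: [0.6047, -0.1522, 0.0592]
ee_rot: [0.999, -0.036, 0.002, 0.001]
ft_force: [3.8, -3.3, 1.7]
grip_width: 0.382
grasp_force: 40.9
```

Run:
```python
from h import *
s=status.get_obs(); print(s['clock'],s['position'],s['ee_rot'],np.round(s['joint_pos'],2),s['grip_width'],s['grasp_force'],s['ft_force'],s['torque'])
```

```text
7.075 [ 0.60465675 -0.15219104  0.05924035] [ 9.99339750e-01 -3.62453572e-02  2.40052705e-03  7.59278394e-04] [ 0.26  0.49 -0.12  1.66  0.07  1.   -1.52] 0.38213805939495216 40.91968059539795 [ 3.81040973 -3.28622084  1.65870521] [-0.69274488 -0.81582418  0.17007332]
```

play_rows(
  plan=[0, 0, 10, 0, 0, 0, 0.2, 0, 0, 20, 0, 0, 0, 0.2, 0, 0, 30, 0, 0, 0, 0.2, 0, 0, 35, 0, 0, 0, 0.2, 0, 0, 35, 0, 0, 0, 0.2],
)

```text
clock: 7.7
position: [0.6039, -0.1525, 0.0589]
ee_rot: [0.942, -0.334, 0.002, 0.0]
ft_force: [1.5, -4.2, 3.9]
grip_width: 0.381
grasp_force: 41.5
```

Run:
```python
from h import *
s=status.get_obs(); print(s['clock'],s['position'],s['ee_rot'],np.round(s['joint_pos'],2),s['grip_width'],s['grasp_force'],s['ft_force'],s['torque'])
```

```text
7.7 [ 0.60389179 -0.15246473  0.05886691] [ 9.42469014e-01 -3.34288918e-01  1.73701192e-03  2.44869056e-04] [ 0.17  0.49 -0.    1.66  0.    0.99 -2.08] 0.38124830796741255 41.52068495750427 [ 1.45138638 -4.15277836  3.94354945] [-1.02092772 -0.28076047  0.12653412]
```

play_rows(
  plan=[0, 0, 0, 0, 0, 0, 0.75, 0, 0, 0, 0, 0, 0, 0.75, 0, 0, 0, 0, 0, 0, 0.75, 0, 0, 0, 0, 0, -0.05, 0.75, 0, 0, 0, 0, 0, -0.1, 0.75, 0, 0, 0, 0, 0, -0.1, 0.75],
)

```text
clock: 8.45
position: [0.605, -0.1518, 0.1619]
ee_rot: [0.943, -0.334, 0.004, -0.001]
ft_force: [1.2, -0.0, -1.4]
grip_width: 0.753
grasp_force: 0.0
```

Run:
```python
from h import *
import pickle
s=status.get_obs(); print(s['clock'],s['position'],s['torque'])
im,m=snap('wrist'); pickle.dump((im,m),open('w3.pkl','wb'))
a,ma=pickle.load(open('w2.pkl','rb'))
for I,M in((a,ma),(im,m)):
    p=proj(M,[.603,-.152,.072]); u0,v0=(p-14).astype(int); cr=I[v0:v0+28,u0:u0+28]
    hs=cv2.cvtColor(cr,cv2.COLOR_RGB2HSV); w=(hs[...,1]<70)&(hs[...,2]>150); yy,xx=np.nonzero(w)
    d=np.hypot(xx-14,yy-14)<13
    yl=cv2.inRange(hs,np.array((12,80,100)),np.array((35,255,255))); cy,cx=[q.mean() for q in np.nonzero(yl)]
    print(list(zip(xx,yy)),cx,cy)
    C=onz(M,cx+u0,cy+v0,.074); 
    for x,y in zip(xx,yy):
        P=onz(M,x+u0,y+v0,.073)-C; r=np.hypot(*P[:2])
        if .006<r<.0145: print(round(r,4),round(np.degrees(np.arctan2(P[1],P[0])),0),end='; ')
    print(C)
save('w3',np.hstack([cv2.resize(im,(560,420)),cv2.resize(im[int(p[1])-20:int(p[1])+20,int(p[0])-12:int(p[0])+12],(240,420),interpolation=cv2.INTER_NEAREST)]))
```

```text
8.45 [ 0.6050366  -0.15178066  0.16192072] [ 0.00645708 -0.02668669 -0.05153433]
[(np.int64(6), np.int64(0)), (np.int64(7), np.int64(0)), (np.int64(8), np.int64(0)), (np.int64(9), np.int64(0)), (np.int64(10), np.int64(0)), (np.int64(11), np.int64(0)), (np.int64(12), np.int64(0)), (np.int64(6), np.int64(1)), (np.int64(7), np.int64(1)), (np.int64(8), np.int64(1)), (np.int64(9), np.int64(1)), (np.int64(10), np.int64(1)), (np.int64(11), np.int64(1)), (np.int64(12), np.int64(1)), (np.int64(6), np.int64(2)), (np.int64(7), np.int64(2)), (np.int64(8), np.int64(2)), (np.int64(9), np.int64(2)), (np.int64(10), np.int64(2)), (np.int64(11), np.int64(2)), (np.int64(12), np.int64(2)), (np.int64(6), np.int64(3)), (np.int64(7), np.int64(3)), (np.int64(8), np.int64(3)), (np.int64(9), np.int64(3)), (np.int64(10), np.int64(3)), (np.int64(11), np.int64(3)), (np.int64(12), np.int64(3)), (np.int64(13), np.int64(3)), (np.int64(14), np.int64(3)), (np.int64(8), np.int64(4)), (np.int64(9), np.int64(4)), (np.int64(10), np.int64(4)), (np.int64(11), np.int64(4)), (np.int64(12), np.int64(4)), (np.int64(13), np.int
[... 28228 characters left out ...]
061 136.0; 0.006 141.0; 0.0061 147.0; 0.0062 153.0; 0.0063 159.0; 0.0066 164.0; 0.0068 169.0; 0.0071 173.0; 0.0075 177.0; 0.0079 -179.0; 0.0083 105.0; 0.008 108.0; 0.0077 112.0; 0.0074 117.0; 0.0071 121.0; 0.007 126.0; 0.0068 131.0; 0.0067 136.0; 0.0067 141.0; 0.0067 147.0; 0.0068 152.0; 0.007 157.0; 0.0072 162.0; 0.0074 166.0; 0.0077 170.0; 0.008 174.0; 0.0082 115.0; 0.008 119.0; 0.0078 123.0; 0.0076 127.0; 0.0075 132.0; 0.0074 137.0; 0.0074 141.0; 0.0074 146.0; 0.0075 151.0; 0.0076 156.0; 0.0078 160.0; 0.008 164.0; 0.0083 168.0; 0.0084 124.0; 0.0083 128.0; 0.0081 133.0; 0.0081 137.0; 0.0081 141.0; 0.0081 146.0; 0.0082 150.0; 0.0083 154.0; 0.0084 159.0; [ 0.60358693 -0.15306822  0.074     ]
```

View pics/w3.png

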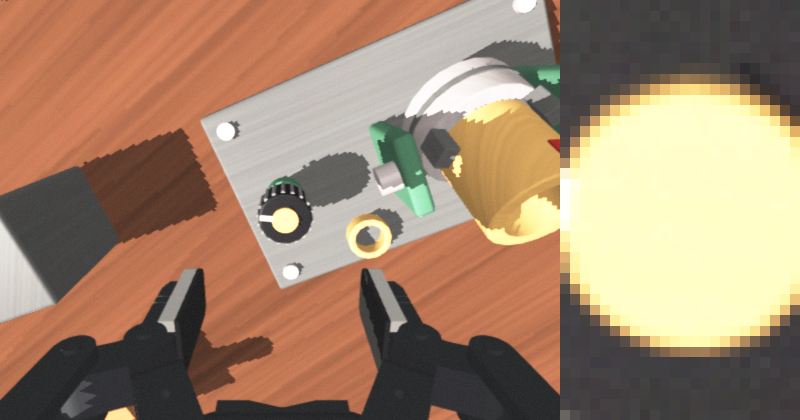

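The cap is at (285,220) in this view. The pointer has swung from about −140° to +50°, roughly 170° clockwise, while the gripper turned 240°. So it is either at the stop or it slipped. I'll regrip harder and turn again to find out.

play_rows(
  plan=[0, 0, -10, 0, 0.0017, 0, 0.75, 0, 0, -20, 0, 0.0017, 0, 0.75, 0, 0, -30, 0, 0.0017, 0.02, 0.75, 0, 0, -40, 0, 0.0017, 0.04, 0.75, 0, 0, -50, 0, 0.0017, 0.06, 0.75, 0, 0, -60, 0, 0.0017, 0.08, 0.75, 0, 0, -70, 0, 0.0017, 0.1, 0.75, 0, 0, -80, 0, 0.0017, 0.106, 0.75, 0, 0, -80, 0, 0.0017, 0.106, 0.3, 0, 0, -80, 0, 0.0017, 0.106, 0.2, 0, 0, -80, 0, 0.0017, 0.106, 0.2, 0, 0, -80, 0, 0.0017, 0.106, 0.2, 0, 0, -70, 0, 0.0017, 0.106, 0.2, 0, 0, -60, 0, 0.0017, 0.106, 0.2, 0, 0, -50, 0, 0.0017, 0.106, 0.2],
  squeeze=80,
)

```text
clock: 10.38
position: [0.602, -0.1523, 0.0515]
ee_rot: [0.996, 0.093, 0.0, 0.0]
ft_force: [3.1, -1.4, -5.0]
grip_width: 0.372
grasp_force: 81.9
```

```bash
cat >> h.py <<'E'
def st():
    s=status.get_obs(); print(round(s['clock'],2),np.round(s['position'],4),np.round(s['ee_rot'],4),'q',np.round(s['joint_pos'],2),'g',round(s['grip_width'],3),round(s['grasp_force'],1),'f',np.round(s['ft_force'],1),np.round(s['torque'],2)); return s
E
python3 -c "
from h import *
st()"
```

```text
10.38 [ 0.602  -0.1523  0.0515] [9.957e-01 9.300e-02 3.000e-04 1.000e-04] q [ 0.27  0.5  -0.12  1.66  0.07  0.99 -1.26] g 0.372 81.9 f [ 3.1 -1.4 -5. ] [-0.2  -0.49  1.82]
```

play_rows(
  plan=[0, 0, 10, 0, 0, 0, 0.2, 0, 0, 20, 0, 0, 0, 0.2, 0, 0, 30, 0, 0, 0, 0.2, 0, 0, 40, 0, 0, 0, 0.2],
)

```text
clock: 10.88
position: [0.6021, -0.1514, 0.0518]
ee_rot: [0.968, -0.252, 0.0, -0.0]
ft_force: [12.1, -3.4, -17.5]
grip_width: 0.38
grasp_force: 81.0
```

```bash
python3 -c "
from h import *
st()"
```

```text
10.88 [ 0.6021 -0.1514  0.0518] [ 9.677e-01 -2.522e-01  3.000e-04 -3.000e-04] q [ 0.17  0.49  0.01  1.67 -0.01  0.98 -1.9 ] g 0.38 81.0 f [ 12.1  -3.4 -17.5] [-0.42 -2.3   1.25]
```

play_rows(
  plan=[0, 0, 0, 0, 0, 0, 0.75, 0, 0, 0, 0, 0, 0, 0.75, 0, 0, 0, 0, 0, -0.05, 0.75, 0, 0, 0, 0, 0, -0.1, 0.75, 0, 0, 0, 0, 0, -0.1, 0.75],
)

```text
clock: 11.5
position: [0.604, -0.1535, 0.1562]
ee_rot: [0.968, -0.25, 0.004, -0.0]
ft_force: [-0.6, -0.6, -0.3]
grip_width: 0.751
grasp_force: 0.0
```

Run:
```python
from h import *
import pickle
st()
im,m=snap('wrist'); pickle.dump((im,m),open('w4.pkl','wb'))
for f in('w2','w3','w4'):
    I,M=pickle.load(open(f+'.pkl','rb'))
    p=proj(M,[.6033,-.1528,.073]); c,s,_=blob(I,p,(12,80,150),(35,255,255)); C=onz(M,*c,.073)
    h=cv2.cvtColor(I,cv2.COLOR_RGB2HSV); a=[]
    for th in np.arange(0,360,3):
        q=proj(M,C+.0115*np.array([np.cos(np.radians(th)),np.sin(np.radians(th)),0])).round().astype(int)
        if h[q[1],q[0],2]>150: a.append(th)
    print(f,C.round(4),a)
```

```text
11.5 [ 0.604  -0.1535  0.1562] [ 9.683e-01 -2.498e-01  4.000e-03 -3.000e-04] q [ 0.16  0.38  0.01  1.59 -0.01  1.17 -1.9 ] g 0.751 0.0 f [-0.6 -0.6 -0.3] [ 0.01 -0.05  0.05]
w2 [ 0.603  -0.1521  0.073 ] [np.int64(210), np.int64(213), np.int64(216), np.int64(219), np.int64(222), np.int64(225), np.int64(228), np.int64(231)]
w3 [ 0.6029 -0.1532  0.073 ] [np.int64(36), np.int64(39), np.int64(42), np.int64(45), np.int64(48), np.int64(51), np.int64(54), np.int64(57)]
w4 [ 0.6034 -0.1533  0.073 ] [np.int64(39), np.int64(42), np.int64(45), np.int64(48), np.int64(51), np.int64(54), np.int64(57), np.int64(60)]
```

The regrip torque reached 1.8 N·m and the pointer stayed put after 174° of turn, so the thumbscrew is on its stop. Next I'll look along the bore.

```bash
cat >> h.py <<'E'
def frame(z,xhint):
    z=np.array(z)/np.linalg.norm(z); y=np.cross(z,xhint); y/=np.linalg.norm(y); return np.c_[np.cross(y,z),y,z]
def camtool():  # camera pose in the tool frame
    s=status.get_obs(); m=viewer.camera_model('wrist'); R=Rn.from_quat(s['ee_rot']).as_matrix(); Rc=np.array(m['R'])
    return R.T@Rc.T, R.T@(-Rc.T@np.array(m['t'])-np.array(s['position']))
E
python3 - <<'E'
from h import *
Rct,tct=camtool(); print(Rct.round(3).tolist(),tct)
ax=np.array([-.552,.155,.819]); ax/=np.linalg.norm(ax); M=np.array([.543,-.258,.14])
cz=Rct[:,2]
# camera looking along -ax, image x along tool y sign
Rc=np.c_[[0,0,0],[0,0,0],-ax]
xt=np.array([.27,.963,0]) # tool x hint
T0=frame(-ax,xt)
# rotate tool about its y so cam z = -ax
a=np.arctan2(cz[0],cz[2]); T=T0@Rn.from_rotvec([0,-a,0]).as_matrix()
print((T@cz).round(3))
P=M+.26*ax-T@tct; print('P',P.round(3))
rows(([.55,-.153,.30],down(30)),(P,T))
E
```

```text
[[-0.001, -0.946, -0.323], [1.0, -0.001, 0.001], [-0.001, -0.323, 0.946]] [ 0.08314175  0.0002086  -0.12804047]
[ 0.553 -0.155 -0.819]
P [ 0.471 -0.277  0.232]
[0.0, -0.2, -58.9] [-0.0456, 0.0251, -0.1467]
[-8.2, 44.5, -104.4] [-0.0553, 0.1716, -0.0785]
```

play_rows(
  plan=[0, 0, -10, -0.01, 0, -0.05, 0.75, -1, 4, -20, -0.03, 0.01, -0.1, 0.75, -2, 10, -29, -0.045, 0.025, -0.14, 0.75, -3, 15, -38, -0.046, 0.04, -0.145, 0.75, -4, 20, -47, -0.046, 0.06, -0.145, 0.75, -4.5, 24, -56, -0.048, 0.08, -0.14, 0.75, -5, 28, -65, -0.05, 0.1, -0.13, 0.75, -6, 32, -74, -0.052, 0.12, -0.12, 0.75, -6.5, 36, -83, -0.054, 0.14, -0.1, 0.75, -7.5, 40, -92, -0.055, 0.16, -0.09, 0.75, -8.2, 44.5, -100, -0.055, 0.1716, -0.08, 0.75, -8.2, 44.5, -104.4, -0.055, 0.1716, -0.0785, 0.75, -8.2, 44.5, -104.4, -0.055, 0.1716, -0.0785, 0.75, -8.2, 44.5, -104.4, -0.055, 0.1716, -0.0785, 0.75],
)

```text
clock: 13.3
position: [0.4695, -0.2763, 0.2283]
ee_rot: [0.722, 0.607, 0.301, 0.14]
ft_force: [-0.2, 0.4, -0.5]
grip_width: 0.75
grasp_force: 0.0
```

Run:
```python
from h import *
import pickle
st()
im,m=snap('wrist'); pickle.dump((im,m),open('w5.pkl','wb')); save('w5',im)
```

```text
13.3 [ 0.4695 -0.2763  0.2283] [0.7221 0.6068 0.3012 0.1398] q [ 0.26 -0.06  0.51  2.09 -0.74  0.87  1.02] g 0.75 0.0 f [-0.2  0.4 -0.5] [-0.12  0.62 -0.  ]
```

View pics/w5.png

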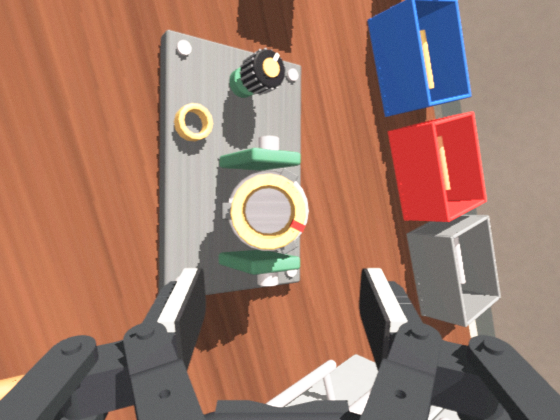

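The view looks straight into the bore: tube face centred at (269,211), grey floor centred within it, red mark at (298,227). Next I'll fit the circles.

Run:
```python
from h import *
import pickle
im,m=pickle.load(open('w5.pkl','rb'))
p=cv2.warpPolar(cv2.resize(im,None,fx=4,fy=4,interpolation=cv2.INTER_CUBIC),(200,16),(269*4+1.5,211*4+1.5),200,cv2.WARP_POLAR_LINEAR)
h=cv2.cvtColor(p,cv2.COLOR_RGB2HSV)
for i in range(0,16,2): print(i*22.5,'V',h[i,84:180:4,2].tolist(),'S',h[i,84:180:4,1].tolist())
```

```text
0.0 V [188, 164, 157, 162, 202, 255, 255, 255, 255, 255, 255, 255, 255, 255, 255, 255, 255, 253, 238, 192, 177, 177, 179, 188] S [54, 118, 145, 143, 139, 88, 49, 48, 48, 47, 49, 48, 48, 49, 46, 21, 4, 4, 35, 128, 147, 143, 144, 146]
45.0 V [196, 166, 156, 154, 152, 218, 255, 255, 255, 255, 255, 255, 255, 255, 255, 255, 254, 247, 204, 194, 192, 192, 189, 193] S [43, 112, 145, 144, 144, 139, 75, 50, 50, 51, 48, 50, 49, 51, 50, 69, 65, 34, 16, 9, 11, 31, 70, 118]
90.0 V [205, 181, 171, 228, 255, 255, 255, 255, 255, 255, 255, 255, 255, 255, 255, 255, 250, 203, 141, 89, 88, 87, 81, 84] S [27, 82, 139, 141, 96, 92, 80, 51, 50, 51, 51, 51, 50, 48, 49, 63, 106, 92, 24, 57, 99, 88, 88, 88]
135.0 V [214, 209, 175, 166, 232, 255, 255, 255, 255, 255, 255, 255, 255, 255, 255, 255, 255, 247, 210, 175, 141, 99, 94, 93] S [14, 21, 77, 124, 137, 82, 68, 56, 46, 44, 46, 45, 44, 45, 46, 50, 67, 107, 49, 15, 18, 10, 8, 14]
180.0 V [215, 214, 213, 191, 162, 161, 231, 254, 255, 255, 255, 255, 255, 255, 255, 255, 255, 255, 207, 128, 125, 158, 184, 187] S [13, 12, 12, 40, 113, 147, 141, 81, 46, 42, 46, 48, 50, 47, 47, 45, 56, 97, 111, 38, 6, 10, 11, 11]
225.0 V [209, 211, 202, 185, 154, 171, 253, 255, 255, 255, 255, 255, 255, 255, 255, 255, 255, 253, 230, 210, 190, 132, 98, 97] S [15, 13, 25, 58, 131, 149, 122, 60, 46, 48, 50, 48, 43, 43, 43, 50, 66, 59, 23, 13, 15, 15, 8, 5]
270.0 V [217, 214, 198, 166, 156, 204, 251, 255, 255, 255, 255, 255, 255, 255, 255, 255, 255, 250, 214, 189, 180, 144, 104, 87] S [12, 14, 33, 95, 134, 151, 70, 49, 50, 53, 52, 53, 54, 54, 54, 46, 43, 49, 25, 16, 18, 18, 59, 82]
315.0 V [204, 179, 159, 156, 193, 255, 255, 255, 255, 255, 255, 255, 255, 255, 255, 255, 255, 255, 255, 237, 207, 188, 187, 187] S [21, 68, 140, 141, 153, 101, 54, 50, 50, 50, 52, 51, 63, 67, 51, 20, 1, 0, 0, 9, 10, 9, 31, 78]
```

```bash
cat > mouth.py <<'E'
from h import *
def mouth(im,m,c0,rmax=50,k=8):
    N=180; p=cv2.warpPolar(cv2.resize(im,None,fx=k,fy=k,interpolation=cv2.INTER_CUBIC),(rmax*k,N),(c0[0]*k+(k-1)/2,c0[1]*k+(k-1)/2),rmax*k,cv2.WARP_POLAR_LINEAR)
    h=cv2.cvtColor(p,cv2.COLOR_RGB2HSV).astype(float); S,V=h[...,1],h[...,2]; F=[];I=[]
    for i in range(N):
        if (h[i,:,0]<9).any() and S[i,24*k:36*k].max()>170: continue
        a=np.nonzero(S[i,16*k:]>75)[0]
        if not len(a): continue
        a=a[0]+16*k; b=np.nonzero((S[i,a+k:]<85)&(V[i,a+k:]>225))[0]
        th=2*np.pi*i/N; d=np.array([np.cos(th),np.sin(th)])
        F.append(np.array(c0)+a/k*d)
        if len(b): I.append(np.array(c0)+(b[0]+a+k)/k*d)
    out=[]
    for L in(F,I):
        L=np.array(L,np.float32)
        for _ in range(3):
            e=cv2.fitEllipse(L); c=np.array(e[0]); t=np.radians(e[2]); q=(L-c)@np.array([[np.cos(t),-np.sin(t)],[np.sin(t),np.cos(t)]])/(np.array(e[1])/2)
            L=L[np.abs(np.hypot(*q.T)-1)<.04]
        out.append((e,len(L)))
    return out
E
python3 - <<'E'
from mouth import *
import pickle
im,m=pickle.load(open('w5.pkl','rb'))
(F,nf),(I,ni)=mouth(im,m,(268.5,211)); print(F,nf,I,ni)
f=m['fx']
def pt(e,r):
    D=f*r/(max(e[1])/2); c,d=ray(m,*e[0]); return c+d*D  # depth along cam z
A=pt(I,.02); c,d=ray(m,*F[0])
r=blob(im,(298,227),(0,150,100),(8,255,255)); print('mark',r[0],r[1])
# axis: floor centre is on its ray 55 mm from A
d/=np.linalg.norm(d); b=d@(A-c); 
t=b+np.sqrt(max(0,.055**2-(np.linalg.norm(A-c)**2-b**2))); B=c+d*t; ax=(A-B)/.055
print('mouth',A.round(4),'axis',ax.round(3),'tilt',np.degrees(np.arccos(ax[2])),'az',np.degrees(np.arctan2(ax[1],ax[0])),'floor depth by size',pt(F,.02).round(4),B.round(4))
for f2 in('w1','w2','w4'):
    i2,m2=pickle.load(open(f2+'.pkl','rb')); print(f2,proj(m2,A),proj(m2,A)*1.4286)
E
```

```text
((267.64404296875, 210.32778930664062), (45.60072326660156, 45.829044342041016), 89.91937255859375) 172 ((268.6220703125, 210.7846221923828), (52.31547927856445, 55.15436553955078), 123.89582824707031) 170
mark [297.18 225.6 ] [290 220  16  12 100]
mouth [ 0.5387 -0.2635  0.1189] axis [-0.501  0.157  0.851] tilt 31.659245978060863 az 162.59497143216205 floor depth by size [ 0.5667 -0.2723  0.0713] [ 0.5662 -0.2721  0.072 ]
w1 [381.6743122  214.99598828] [545.2599224  307.14326886]
w2 [82.9254703  32.43383484] [118.46732687  46.33497645]
w4 [543.232265  263.2350448] [776.06161378 376.05758501]
```

play_rows(
  plan=[0, 0, 0, 0, 0.04, 0, 0.75, 0, 0, 0, 0, 0.06, 0, 0.75, 0, 0, 0, 0, 0.06, 0, 0.75, 0, 0, 0, 0, 0.06, 0, 0.75],
)

```text
clock: 13.85
position: [0.517, -0.2891, 0.2631]
ee_rot: [0.722, 0.607, 0.302, 0.14]
ft_force: [-0.3, -1.0, -0.5]
grip_width: 0.751
grasp_force: 0.0
```

Run:
```python
from mouth import *
import pickle
st()
im,m=snap('wrist'); pickle.dump((im,m),open('w6.pkl','wb'))
A=np.array([.5387,-.2635,.1189]); ax=np.array([-.501,.157,.851])
c0=proj(m,A); print(c0)
(F,nf),(I,ni)=mouth(im,m,c0); print(I,ni)
i5,m5=pickle.load(open('w5.pkl','rb'))
# outer ring edge by yellow bright mask for check
T=tri((m,*I[0]),(m5,268.62,210.78)); print('tri',T.round(4))
r=blob(im,c0+[28,15],(0,150,100),(8,255,255)); r5=blob(i5,(298,227),(0,150,100),(8,255,255))
print('mark',r[0],r[1][4],r5[0],'tri',tri((m,*r[0]),(m5,*r5[0])).round(4))
save('w6',cv2.resize(im[int(c0[1])-50:int(c0[1])+50,int(c0[0])-60:int(c0[0])+60],(720,600),interpolation=cv2.INTER_CUBIC))
```

```text
13.85 [ 0.517  -0.2891  0.2631] [0.7218 0.6069 0.3017 0.14  ] q [ 0.24  0.01  0.5   1.96 -0.73  0.91  0.94] g 0.751 0.0 f [-0.3 -1.  -0.5] [-0.14  0.63 -0.02]
[185.67512975 211.74097191]
((194.58827209472656, 210.16748046875), (53.086917877197266, 72.3727798461914), 90.9326171875) 103
tri [ 0.5559 -0.2685  0.0908]
mark [217.28 227.29] 100 [297.18 225.6 ] tri [ 0.5582 -0.2812  0.122 ]
```

View pics/w6.png

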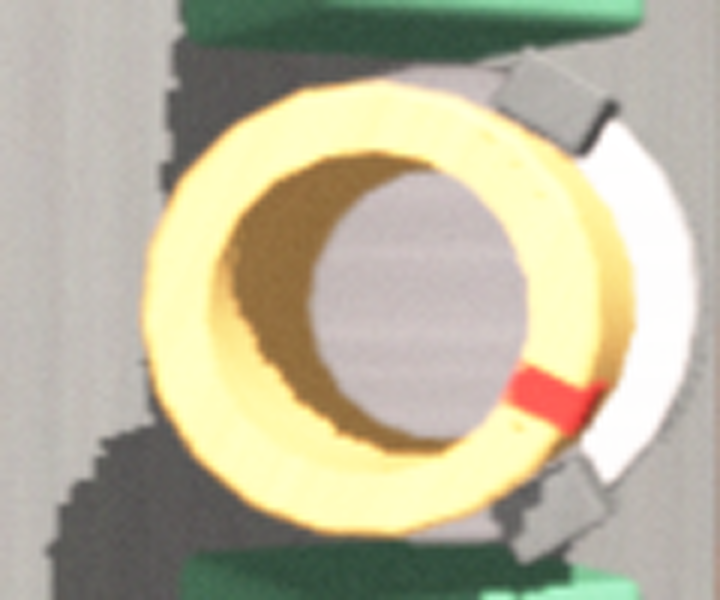

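The crop shows the face ring: outer edge x 147–600, y 82–535, inner edge x 212–527, y 152–452, and the red mark at (555,395). The automatic inner fit failed here because of the sunlit wall, so I'll refit both edges with a face-colour mask.

```bash
cat > ring.py <<'E'
from h import *
from scipy.optimize import least_squares
import pickle
def rob(L):
    L=L.astype(np.float32)
    for tol in(.08,.05,.03,.03):
        e=cv2.fitEllipse(L); c=np.array(e[0]); t=np.radians(e[2]); q=(L-c)@np.array([[np.cos(t),-np.sin(t)],[np.sin(t),np.cos(t)]])/(np.array(e[1])/2)
        L=L[np.abs(np.hypot(*q.T)-1)<tol]
    return e,L
def ring(im,c0,k=6):
    u,v=int(c0[0])-50,int(c0[1])-50; b=cv2.resize(im[v:v+100,u:u+100],None,fx=k,fy=k,interpolation=cv2.INTER_CUBIC).astype(int)
    R,G,B=b[...,0],b[...,1],b[...,2]; M=((R>240)&(B>182)&(B<228)&(R-B>25)|((R>130)&(G<110)&(B<110))).astype(np.uint8)
    M=cv2.morphologyEx(M,cv2.MORPH_OPEN,np.ones((5,5)))
    n,l,s,_=cv2.connectedComponentsWithStats(M); M=(l==1+np.argmax(s[1:,4])).astype(np.uint8)
    cs,h=cv2.findContours(M,cv2.RETR_CCOMP,cv2.CHAIN_APPROX_NONE); cs=sorted(cs,key=len)[-2:]
    o=[]
    for c in cs[::-1]:
        e,L=rob(c[:,0]); o.append(((L+.5)/k-.5+[u,v],len(L)/len(c),(np.array(e[0])+.5)/k-.5+[u,v],np.array(e[1])/k))
    return o,M
E
python3 - <<'E'
from ring import *
obs=[]
for f,c0 in(('w5',(268.6,210.8)),('w6',(186,211))):
    im,m=pickle.load(open(f+'.pkl','rb')); o,M=ring(im,c0)
    for x,r in zip(o,(.028,.020)): print(f,r,x[1],x[2].round(2),x[3].round(2)); obs.append((m,x[0][::5],r))
def res(p,per=False):
    C=p[:3]; n=np.array([p[3],p[4],np.sqrt(1-p[3]**2-p[4]**2)]); out=[]
    for m,L,r in obs:
        c=-m['R'].T@m['t']; D=np.c_[(L[:,0]-m['cx'])/m['fx'],(L[:,1]-m['cy'])/m['fy'],np.ones(len(L))]@m['R']
        t=((C-c)@n)/(D@n); X=c+D*t[:,None]; out.append((np.linalg.norm(X-C,axis=1)-r)*1e3)
    return out if per else np.concatenate(out)
s=least_squares(res,[.5387,-.2635,.1189,-.501,.157],loss='soft_l1',x_scale=[.01,.01,.01,.1,.1]); p=s.x; n=np.array([p[3],p[4],np.sqrt(1-p[3]**2-p[4]**2)])
print(p.round(4),n.round(3),'tilt',np.degrees(np.arccos(n[2])),'az',np.degrees(np.arctan2(n[1],n[0])),[(round(q.mean(),2),round(q.std(),2)) for q in res(p,True)])
np.save('mouth.npy',np.r_[p[:3],n])
for f,w in(('w5',(297,225)),('w6',(217,227))):
    im,m=pickle.load(open(f+'.pkl','rb')); c,stt,_=blob(im,w,(0,150,100),(8,255,255)); cc,d=ray(m,*c); X=cc+d*((p[:3]-cc)@n)/(d@n); print('mark',X.round(4),np.linalg.norm(X-p[:3]))
E
```

```text
w5 0.028 0.39719029374201786 [268.33 210.37] [72.45 74.43]
w5 0.02 0.16666666666666666 [292.61 231.01] [2.19 3.44]
w6 0.028 0.37868780273007485 [186.63 211.34] [71.73 74.17]
w6 0.02 0.5476190476190477 [205.74 183.41] [1.88 3.13]
[ 0.5443 -0.2646  0.1102 -0.3202  0.2829] [-0.32   0.283  0.904] tilt 25.29398202675764 az 138.53621698379726 [(np.float64(-0.03), np.float64(0.36)), (np.float64(3.33), np.float64(0.54)), (np.float64(-0.31), np.float64(0.66)), (np.float64(4.83), np.float64(0.5))]
mark [ 0.5591 -0.2812  0.1207] 0.02462142354378836
mark [ 0.5586 -0.2817  0.1207] 0.02465664140232081<stdin>:7: RuntimeWarning: invalid value encountered in sqrt
```

```bash
python3 - <<'E'
s=open('ring.py').read()
s=s.replace(".astype(int)\n",".astype(np.uint8); b=cv2.GaussianBlur(cv2.medianBlur(b,9),(0,0),2).astype(int)\n",1)
s=s.replace("(R>240)&(B>182)&(B<228)&(R-B>25)","(R>225)&(B>180)&(R-B>22)")
a=s.index("    M=cv2.morph"); z=s.index("    n,l,s,_")
s=s[:a]+"    M=cv2.morphologyEx(M,cv2.MORPH_CLOSE,np.ones((9,9))); M=cv2.morphologyEx(M,cv2.MORPH_OPEN,np.ones((13,13)))\n"+s[z:]
s=s.replace("sorted(cs,key=len)[-2:]","sorted(cs,key=cv2.contourArea)[-2:]")
open('ring.py','w').write(s)
E
cat > fit.py <<'E'
from ring import *
obs=[];Ms=[]
for f,c0 in(('w5',(268.6,210.8)),('w6',(186,211))):
    im,m=pickle.load(open(f+'.pkl','rb')); o,M=ring(im,c0); Ms.append(M*255)
    for x,r in zip(o,(.028,.020)): print(f,r,round(x[1],2),x[2].round(2),x[3].round(2)); obs.append((m,x[0][::5],r))
cv2.imwrite('pics/mask.png',np.hstack(Ms)[::2,::2])
def res(p,per=False):
    C=p[:3]; n=np.array([p[3],p[4],np.sqrt(max(.01,1-p[3]**2-p[4]**2))]); out=[]
    for m,L,r in obs:
        c=-m['R'].T@m['t']; D=np.c_[(L[:,0]-m['cx'])/m['fx'],(L[:,1]-m['cy'])/m['fy'],np.ones(len(L))]@m['R']
        t=((C-c)@n)/(D@n); X=c+D*t[:,None]; out.append((np.linalg.norm(X-C,axis=1)-r)*1e3)
    return out if per else np.concatenate(out)
s=least_squares(res,[.5387,-.2635,.1189,-.501,.157],loss='soft_l1',f_scale=.4,x_scale=[.01,.01,.01,.1,.1]); p=s.x; n=np.array([p[3],p[4],np.sqrt(1-p[3]**2-p[4]**2)])
print(p.round(4),n.round(3),'tilt',np.degrees(np.arccos(n[2])),'az',np.degrees(np.arctan2(n[1],n[0])),[(round(q.mean(),2),round(q.std(),2)) for q in res(p,True)])
np.save('mouth.npy',np.r_[p[:3],n])
E
python3 fit.py
```

```text
w5 0.028 0.37 [268.17 210.13] [72.99 74.94]
w6 0.028 0.36 [186.56 211.24] [71.47 74.32]
[ 0.5442 -0.2646  0.11   -0.3629  0.2592] [-0.363  0.259  0.895] tilt 26.485462847993226 az 144.46468331148427 [(np.float64(0.07), np.float64(0.4)), (np.float64(-0.32), np.float64(0.62))]
```

View pics/mask.png

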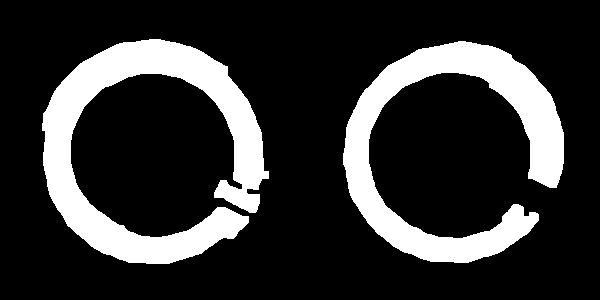

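The masks show clean rings broken only at the red mark, so I'll split the contour by radius and skip the mark's sector.

```bash
python3 - <<'E'
s=open('ring.py').read()
a=s.index("    cs,h="); 
s=s[:a]+'''    cs,h=cv2.findContours(M,cv2.RETR_CCOMP,cv2.CHAIN_APPROX_NONE); P=np.vstack([c[:,0] for c in cs]).astype(float)
    c=np.array(rob(P)[0][0]); d=P-c; a=np.degrees(np.arctan2(d[:,1],d[:,0])); d=np.hypot(*d.T)/k; g=(a<8)|(a>52); o=[]
    for w in(g&(d>32.5),g&(d<31)):
        e,L=rob(P[w]); o.append(((L+.5)/k-.5+[u,v],len(L)/w.sum(),(np.array(e[0])+.5)/k-.5+[u,v],np.array(e[1])/k))
    return o,M
'''
open('ring.py','w').write(s)
E
python3 fit.py
python3 - <<'E'
from h import *
import pickle
q=np.load('mouth.npy');p,n=q[:3],q[3:]
for f,w in(('w5',(297,225)),('w6',(217,227))):
    im,m=pickle.load(open(f+'.pkl','rb')); c,stt,_=blob(im,w,(0,150,100),(8,255,255)); cc,d=ray(m,*c); X=cc+d*((p-cc)@n)/(d@n); print('mark',X.round(4),np.linalg.norm(X-p))
im,m=pickle.load(open('w5.pkl','rb')); cc,d=ray(m,267.64,210.33)
d/=np.linalg.norm(d); b=d@(p-cc); t=b+np.sqrt(.055**2-(np.linalg.norm(p-cc)**2-b**2)); print('axis by floor',((p-cc-d*t)/.055).round(3))
im,m=pickle.load(open('w1.pkl','rb')); print(proj(m,p)*1.4286)
E
```

```text
w5 0.028 0.98 [267.94 210.02] [73.35 75.23]
w5 0.02 0.95 [268.52 211.01] [53.43 55.52]
w6 0.028 1.0 [186.84 211.28] [72.21 74.49]
w6 0.02 0.98 [185.43 212.31] [53.44 55.43]
[ 0.5411 -0.2643  0.1137 -0.6237  0.1048] [-0.624  0.105  0.775] tilt 39.23412678681629 az 170.46177917484272 [(np.float64(-0.35), np.float64(0.43)), (np.float64(0.18), np.float64(0.4)), (np.float64(-0.35), np.float64(0.61)), (np.float64(0.56), np.float64(0.8))]
mark [ 0.5548 -0.2795  0.1268] 0.024390273043864194
mark [ 0.5557 -0.2804  0.1276] 0.025813069541396026
axis by floor [-0.511  0.16   0.845]
[547.07891646 304.61544428]
```

```bash
cat >> fit.py <<'E'
A=p[:3].copy()
for it in range(3):
    im,m=pickle.load(open('w5.pkl','rb')); cc,d=ray(m,267.64,210.33); d/=np.linalg.norm(d); b=d@(A-cc); t=b+np.sqrt(.055**2-(np.linalg.norm(A-cc)**2-b**2)); n=(A-cc-d*t)/.055
    def r2(q):
        o=res(np.r_[q[:3],n[:2]],True); return np.concatenate([v-s*q[3] for v,s in zip(o,(1,-1,1,-1))])
    s=least_squares(r2,np.r_[A,0],loss='soft_l1',f_scale=.4,x_scale=[.01,.01,.01,1]); A=s.x[:3]
print('A',A.round(4),'bias',s.x[3],'n',n.round(3),[round(v.std(),2) for v in res(np.r_[A,n[:2]],True)])
np.save('mouth.npy',np.r_[A,n])
for sel in((0,1),(2,3)):
    def r3(q):
        o=res(np.r_[q[:3],n[:2]],True); return np.concatenate([o[i]-(1,-1,1,-1)[i]*q[3] for i in sel])
    print(sel,least_squares(r3,np.r_[A,0],x_scale=[.01,.01,.01,1]).x.round(4))
E
python3 fit.py | tail -3
python3 - <<'E'
from h import *
import pickle
q=np.load('mouth.npy');p,n=q[:3],q[3:]
for f,w in(('w5',(297,225)),('w6',(217,227))):
    im,m=pickle.load(open(f+'.pkl','rb')); c,stt,_=blob(im,w,(0,150,100),(8,255,255)); cc,d=ray(m,*c); X=cc+d*((p-cc)@n)/(d@n); print('mark',X.round(4),np.linalg.norm(X-p))
rows(([.46,-.1,.32],down(76)),([.5,.05,.32],down(76)),([.49,.145,.32],down(76)))
E
```

```text
A [ 0.5419 -0.2644  0.1128] bias -0.5221294308370221 n [-0.506  0.161  0.847] [np.float64(0.53), np.float64(0.4), np.float64(0.33), np.float64(1.0)]
(0, 1) [ 0.5427 -0.2645  0.1118 -0.2526]
(2, 3) [ 0.5426 -0.2648  0.1095 -0.4687]
mark [ 0.5565 -0.2802  0.1245] 0.024443409316385792
mark [ 0.5568 -0.2809  0.1249] 0.025320765224927738
[34.6, -17.7, 3.9] [0.1922, -0.0552, -0.0477]
[34.6, -17.7, 3.9] [0.3396, -0.0571, 0.0012]
[34.6, -17.7, 3.9] [0.43, -0.0864, 0.0107]
```

Run:
```python
from h import *
rows(([.55,.147,.27],down(76)))
```

```text
[34.6, -17.7, 3.9] [0.4235, -0.0677, 0.0863]
```

play_rows(
  plan=[8, -4, 1, 0.05, -0.015, -0.012, 0.75, 16, -8, 2, 0.1, -0.03, -0.025, 0.75, 24, -12, 3, 0.15, -0.045, -0.04, 0.75, 32, -16, 3.5, 0.192, -0.055, -0.048, 0.75, 34.6, -17.7, 3.9, 0.24, -0.056, -0.03, 0.75, 34.6, -17.7, 3.9, 0.29, -0.057, -0.015, 0.75, 34.6, -17.7, 3.9, 0.34, -0.057, 0.001, 0.75, 34.6, -17.7, 3.9, 0.38, -0.06, 0.03, 0.75, 34.6, -17.7, 3.9, 0.4235, -0.0677, 0.08, 0.75, 34.6, -17.7, 3.9, 0.4235, -0.0677, 0.0863, 0.75, 34.6, -17.7, 3.9, 0.4235, -0.0677, 0.0863, 0.75, 34.6, -17.7, 3.9, 0.4235, -0.0677, 0.0863, 0.75],
)

```text
clock: 15.4
position: [0.5507, 0.1451, 0.2715]
ee_rot: [0.788, 0.615, 0.001, 0.001]
ft_force: [-0.1, 0.4, 0.3]
grip_width: 0.748
grasp_force: 0.0
```

Run:
```python
from h import *
import pickle
s=st()
im,m=snap('wrist'); pickle.dump((im,m),open('w7.pkl','wb'))
P=np.array([.554,.147,.145]); q=proj(m,P); print('pred',q,proj(m,[.554,.147,.066]))
# orange and its extreme top disc
c,sta,M=blob(im,q,(5,150,120),(16,255,255)); print('orange',c,sta)
for nm,lo,hi in(('blue',(105,120,80),(130,255,255)),('orange',(5,150,120),(16,255,255))):
    h=cv2.cvtColor(im,cv2.COLOR_RGB2HSV); n,l,ss,cc=cv2.connectedComponentsWithStats(cv2.inRange(h,lo,hi)); print(nm,[(ss[i].tolist(),cc[i].round(1).tolist()) for i in range(1,n) if ss[i][4]>80])
save('w7',cv2.resize(im,(800,600)))
```

```text
15.4 [0.5507 0.1451 0.2715] [7.882e-01 6.154e-01 6.000e-04 1.300e-03] q [-0.24  0.2  -0.12  1.57  0.03  1.37 -0.6 ] g 0.748 0.0 f [-0.1  0.4  0.3] [ 0.01 -0.   -0.02]
pred [285.76103659 194.10931303] [284.71595973 167.74781634]
orange [276.21403509 195.32280702] [264 168  32  44 285]
blue [([272, 81, 34, 35, 886], [288.5, 99.3]), ([553, 282, 7, 90, 504], [556.6, 323.1])]
orange [([0, 0, 367, 386, 36707], [133.9, 195.2]), ([121, 0, 18, 18, 110], [130.0, 7.1]), ([199, 0, 64, 131, 1743], [231.5, 59.1]), ([259, 0, 171, 258, 9810], [364.2, 108.7]), ([268, 111, 30, 49, 543], [281.3, 131.7]), ([62, 133, 16, 16, 83], [69.5, 139.7]), ([274, 153, 29, 24, 304], [286.9, 162.3]), ([264, 168, 32, 44, 285], [276.2, 195.3]), ([450, 174, 110, 190, 4295], [524.4, 245.5]), ([349, 188, 21, 60, 251], [360.1, 213.5]), ([325, 227, 11, 28, 109], [328.2, 242.5]), ([354, 246, 43, 36, 280], [372.8, 262.5]), ([203, 310, 17, 37, 132], [211.9, 326.6]), ([439, 316, 28, 26, 263], [451.4, 328.2]), ([467, 317, 31, 18, 271], [480.7, 325.4]), ([197, 331, 13, 21, 85], [202.7, 340.8]), ([204, 346, 14, 21, 81], [209.2, 357.5]), ([191, 362, 14, 24, 104], [197.1, 373.4]), ([431, 408, 18, 12, 83], [439.2, 414.9])]
```

View pics/w7.png

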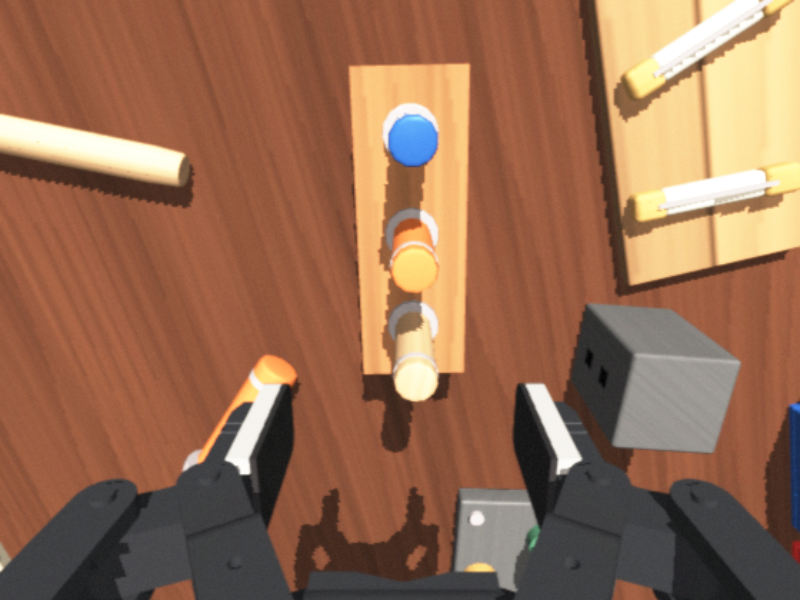

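The view shows the block upright in the picture: blue punch top at (413,140), orange deburrer top at (414,270) with its flange at (412,232), and the awl top at (416,380). The steel block is clear of the fingers' path.

Run:
```python
from h import *
import pickle
im,m=pickle.load(open('w7.pkl','rb')); k=1/1.42857
for n,u,v,z in(('deb',414,270,.145),('awl',416,381,.145),('punch',413,140,.145),('debfl',412,232,.066),('punchfl',410,130,.066),('awlfl',414,326,.066)): print(n,onz(m,u*k-.15,v*k-.15,z).round(4))
# block edges
L=[onz(m,u*k,v*k,.06)[:2] for u,v in((349,67),(470,65),(363,374),(464,373))]; print(np.mean(L,axis=0),np.round(L,4))
s=status.get_obs(); R=Rn.from_quat(s['ee_rot']).as_matrix()
d=np.array([.553,.1445,0.0]);
rows((np.r_[.5525,.1445,.20],down(76)),(np.r_[.5525,.1445,.1],down(76)))
```

```text
deb [0.5576 0.1501 0.145 ]
awl [0.5441 0.0903 0.145 ]
punch [0.5718 0.2101 0.145 ]
debfl [0.5583 0.1511 0.066 ]
punchfl [0.5718 0.2113 0.066 ]
awlfl [0.5444 0.0886 0.066 ]
[0.55765242 0.14831854] [[0.5459 0.2536]
 [0.6145 0.2376]
 [0.5006 0.0593]
 [0.5696 0.0427]]
[0.2, 0.0, -0.0] [-0.0002, 0.0017, 0.0716]
[0.2, 0.0, -0.0] [-0.0002, 0.0014, 0.1716]
```

play_rows(
  plan=[0.2, 0, -1, 0.0067, 0.0055, 0.05, 0.75, 0.2, 0, -1, 0.0067, 0.0055, 0.1, 0.75, 0.2, 0, -1, 0.0067, 0.0055, 0.15, 0.75, 0.2, 0, -1, 0.0067, 0.0055, 0.1715, 0.75, 0.2, 0, -1, 0.0067, 0.0055, 0.1715, 0.75, 0.2, 0, -1, 0.0067, 0.0055, 0.1715, 0.75],
)

```text
clock: 16.2
position: [0.5588, 0.1515, 0.1009]
ee_rot: [0.782, 0.623, 0.0, -0.0]
ft_force: [0.2, 1.0, 0.2]
grip_width: 0.752
grasp_force: 0.0
```

Run:
```python
from h import *
s=st(); im,m=snap('wrist')
c,sta,M=blob(im,proj(m,[.558,.1503,.145]),(5,150,120),(20,255,255)); print(c,sta,proj(m,[.558,.1503,.145]))
rows(([.558,.1503,.1],down(77)))
```

```text
16.2 [0.5588 0.1515 0.1009] [ 7.824e-01  6.228e-01  4.000e-04 -1.000e-04] q [-0.24  0.36 -0.12  1.75  0.05  1.04 -0.61] g 0.752 0.0 f [0.2 1.  0.2] [ 0.03  0.   -0.  ]
[302.58361019 360.59468439] [ 219  291  147  116 3612] [281.12617439 389.44030258]
[0.0, -0.0, 0.0] [-0.0015, -0.0005, 0.001]
```

play_rows(
  plan=[0, 0, 0, -0.0015, 0, 0.0005, 0.3, 0, 0, 0, -0.0015, 0, 0.0005, 0.1, 0, 0, 0, -0.0015, 0, 0.0005, 0.1, 0, 0, 0, -0.0015, 0, 0.0005, 0.1, 0, 0, 0, -0.0015, 0, 0.0005, 0.1],
  squeeze=60,
)

```text
clock: 16.88
position: [0.5579, 0.1501, 0.0992]
ee_rot: [0.782, 0.623, -0.0, -0.0]
ft_force: [-0.6, -1.1, 5.9]
grip_width: 0.266
grasp_force: 58.5
```

Run:
```python
from h import *
s=st(); np.save('grip.npy',np.r_[s['position'],s['ee_rot']])
```

```text
16.88 [0.5579 0.1501 0.0992] [ 7.822e-01  6.230e-01 -5.000e-04 -3.000e-04] q [-0.24  0.36 -0.12  1.75  0.05  1.04 -0.6 ] g 0.266 58.5 f [-0.6 -1.1  5.9] [-0.25  0.18  0.03]
```

play_rows(
  plan=[0, 0, 0, 0, 0, -0.02, 0.1, 0, 0, 0, 0, 0, -0.06, 0.1, 0, 0, 0, 0, 0, -0.11, 0.1, 0, 0, 0, 0, 0, -0.16, 0.1, 0, 0, 0, 0, 0, -0.16, 0.1, 0, 0, 0, 0, 0, -0.16, 0.1],
)

```text
clock: 17.62
position: [0.5573, 0.1502, 0.2574]
ee_rot: [0.782, 0.623, -0.002, -0.001]
ft_force: [-1.0, 0.1, -2.1]
grip_width: 0.264
grasp_force: 59.0
```

Run:
```python
from h import *
s=st()
q=np.load('mouth.npy'); q[:3]=[.5422,-.2645,.112]; np.save('mouth.npy',q); A,n=q[:3],q[3:]; n/=np.linalg.norm(n)
xm=np.array([.5566,-.2805,.1247])-A; xm-=n*(xm@n); xm/=np.linalg.norm(xm); ym=np.cross(n,xm); print('xm',xm.round(3),'ym',ym.round(3))
T=frame(-n,[.25,.968,0])
# TCP relative to tip: grip 93 above tip, TCP 5 mm below grip -> 88 mm
def tcp(x,y,z): return A+xm*x+ym*y+n*(z+.088)
i0,m0=snap('scene'); save('s0',i0)
rows(([.46,-.05,.28],down(76)),(tcp(.0,0,.08),T),(tcp(.0,0,.03),T))
```

```text
17.62 [0.5573 0.1502 0.2574] [ 0.7821  0.6231 -0.0015 -0.0009] q [-0.24  0.23 -0.12  1.57  0.03  1.35 -0.59] g 0.264 59.0 f [-1.   0.1 -2.1] [-0.02  0.05  0.  ]
xm [ 0.594 -0.646  0.478] ym [0.625 0.746 0.231]
[-0.2, 0.1, 1.1] [-0.2167, -0.05, -0.0225]
[-32.3, -2.0, 2.0] [-0.4, -0.0108, 0.0033]
[-32.3, -2.0, 2.0] [-0.4021, 0.0159, 0.0456]
```

play_rows(
  plan=[0, 0, 0, -0.05, -0.012, -0.015, 0.1, 0, 0, 0, -0.1, -0.025, -0.022, 0.1, 0, 0, 0, -0.15, -0.035, -0.022, 0.1, 0, 0, 0, -0.2, -0.045, -0.022, 0.1, -6, 0, 0, -0.25, -0.045, -0.022, 0.1, -14, -1, 1, -0.3, -0.04, -0.015, 0.1, -22, -1.5, 1.5, -0.35, -0.025, -0.006, 0.1, -29, -2, 2, -0.38, -0.015, 0, 0.1, -32.3, -2, 2, -0.4, -0.0108, 0.0033, 0.1, -32.3, -2, 2, -0.4, -0.0108, 0.0033, 0.1, -32.3, -2, 2, -0.4, -0.0108, 0.0033, 0.1, -32.3, -2, 2, -0.4, -0.0108, 0.0033, 0.1],
)

```text
clock: 19.18
position: [0.4583, -0.2364, 0.2554]
ee_rot: [0.762, 0.586, 0.159, 0.227]
ft_force: [0.2, -0.2, -1.4]
grip_width: 0.266
grasp_force: 59.2
```

Run:
```python
from h import *
import pickle
s=st()
im,m=snap('wrist'); pickle.dump((im,m),open('w8.pkl','wb'))
R=Rn.from_quat(s['ee_rot']).as_matrix(); p=np.array(s['position']); q=np.load('mouth.npy'); A,n=q[:3],q[3:]
print('z angle deg',np.degrees(np.arccos(-R[:,2]@n)),'tip rel',(p+R[:,2]*.0872-A).round(4))
t=proj(m,p+R[:,2]*.0872); print('tip',t,'mouth',proj(m,A),'mark',proj(m,[.5566,-.2805,.1247]))
c,sa,_=blob(im,proj(m,[.5566,-.2805,.1247]),(0,150,100),(8,255,255)); print('red',c,sa)
u,v=t.round().astype(int)
print(im[v-10:v+34:2,u-24:u+25:3].max(2))
save('w8',im)
```

```text
19.18 [ 0.4583 -0.2364  0.2554] [0.7616 0.5857 0.1588 0.2273] q [ 0.12 -0.31  0.26  2.19  0.05  0.7   0.1 ] g 0.266 59.2 f [ 0.2 -0.2 -1.4] [ 0.2   0.78 -0.01]
z angle deg 0.1286291157834147 tip rel [-0.0396  0.0141  0.0696]
tip [282.76255437 217.63553794] mouth [280.61265922 183.42018372] mark [307.26795903 197.6870485 ]
red [307.0776699 198.2038835] [300 190  16  15 103]
[[253 255 255 255 255 255 254 254 253 253 254 255 255 255 255 252 186]
 [124 254 254 255 254 255 254 254 254 254 255 255 255 255 252 202 201]
 [ 83 180 254 255 255 254 244 245 247 248 254 255 255 251 231 229 223]
 [ 89  78 131 250 254 238 247 248 248 248 248 254 249 221 222 219 211]
 [ 91  89  83  84 183 248 248 247 248 247 247 246 214 211 212 210 204]
 [ 88  87  90  92 233 248 249 243 247 248 246 247 214 205 201 198 187]
 [ 89  86  90 102 247 248 234 224 247 250 248 247 224 191 184 155 110]
 [ 89  83  93 112 247 244 161 230 245 249 247 248 231 102 135 152 145]
 [ 76  83  94 116 244 227 230 241 241 244 244 249 231 142 151 157 148]
 [ 67  71 111 207 216 229 238 246 248 247 245 248 245 201 152 151 146]
 [ 64  81 188 212 229 244 251 251 253 253 252 251 251 246 191 152 149]
 [ 76 158 225 244 250 249 248 248 250 250 249 251 253 252 246 190 152]
 [133 207 248 246 247 247 247 248 250 248 247 248 249 251 251 246 192]
 [177 245 247 246 246 248 247 249 250 248 248 248 250 248 250 251 247]
 [240 246 247 246 247 247 248 250 249 248 248 249 248 247 247 250 250]
 [247 246 246 246 248 247 249 250 249 248 248 249 248 247 246 247 251]
 [247 245 245 247 247 246 252 255 255 253 253 251 248 247 247 247 249]
 [246 245 246 246 242 252 254 255 255 255 255 255 251 246 247 248 249]
 [246 246 245 238 248 252 254 255 255 255 255 255 255 250 247 248 249]
 [246 242 216 238 248 253 254 255 255 255 255 255 255 255 249 248 249]
 [242 171 222 239 248 253 254 255 255 255 255 255 255 255 255 249 249]
 [165 186 224 241 250 253 254 255 255 255 255 255 255 255 255 253 248]]
```

```bash
cat >> h.py <<'E'
def mf():
    q=np.load('mouth.npy'); A,n=q[:3],q[3:]/np.linalg.norm(q[3:]); xm=np.array([.5566,-.2805,.1247])-A; xm-=n*(xm@n); xm/=np.linalg.norm(xm); return A,np.c_[xm,np.cross(n,xm),n]
def tip(s=None):
    s=s or status.get_obs(); A,F=mf(); R=Rn.from_quat(s['ee_rot']).as_matrix(); p=np.array(s['position'])
    print('t',round(s['clock'],2),'tip mm',(F.T@(p+R[:,2]*.0872-A)*1e3).round(2),'f(mouth)',(F.T@np.array(s['ft_force'])).round(2),'ang',np.degrees(np.arccos(-R[:,2]@F[:,2])).round(2)); return R,p,F,A
E
python3 - <<'E'
from h import *
R,p,F,A=tip(); print('xm in tool',(R.T@F[:,0]).round(3),'ym',(R.T@F[:,1]).round(3))
for v in([.016,0,.02],[.016,0,.004]): print((R.T@(A+F@v-R[:,2]*.0872-p)).round(4))
E
```

```text
t 19.23 tip mm [ 0.78  1.81 81.35] f(mouth) [-0.05 -0.77 -1.19] ang 0.14
xm in tool [-0.478  0.878  0.001] ym [0.878 0.478 0.002]
[-0.0089  0.0124  0.0614]
[-0.009   0.0123  0.0774]
```

play_rows(
  plan=[0, 0, 0, -0.009, 0.0124, 0.03, 0.1, 0, 0, 0, -0.009, 0.0124, 0.061, 0.1, 0, 0, 0, -0.009, 0.0124, 0.07, 0.1, 0, 0, 0, -0.009, 0.0124, 0.074, 0.1, 0, 0, 0, -0.009, 0.0124, 0.074, 0.1, 0, 0, 0, -0.009, 0.0124, 0.074, 0.1],
)

```text
clock: 19.98
position: [0.5034, -0.2605, 0.2007]
ee_rot: [0.762, 0.585, 0.159, 0.228]
ft_force: [0.5, -0.4, -2.5]
grip_width: 0.265
grasp_force: 59.2
```

Run:
```python
from h import *
import pickle
R,p,F,A=tip(); im,m=snap('wrist'); pickle.dump((im,m),open('w9.pkl','wb'))
c,sa,_=blob(im,proj(m,A+F@[.024,0,0]),(0,150,100),(8,255,255)); print('red',c,sa,'pred',proj(m,A+F@[.024,0,0]))
tip()
```

```text
t 19.98 tip mm [17.04 -0.49  8.26] f(mouth) [-0.62 -0.5  -2.42] ang 0.24
red [299.22222222 220.03703704] [295 216   9  10  54] pred [292.76208872 217.1953245 ]
t 20.02 tip mm [16.99 -0.56  8.19] f(mouth) [-0.72 -1.04 -1.1 ] ang 0.23
```

```bash
cat >> h.py <<'E'
def avg(k=6):
    A,F=mf(); f=[]
    for _ in range(k): viewer.camera('wrist'); f.append(F.T@np.array(status.get_obs()['ft_force']))
    f=np.array(f); print('F',f.mean(0).round(2),'sd',f.std(0).round(2)); tip()
E
python3 -c "
from h import *
avg(8)"
```

```text
F [-1.06 -0.43 -1.65] sd [0.48 0.46 0.4 ]
t 20.43 tip mm [16.34 -0.82  7.51] f(mouth) [-1.56  0.32 -1.44] ang 0.16
```

play_rows(
  plan=[0, 0, 0, 0, 0, 0.003, 0.1, 0, 0, 0, 0, 0, 0.006, 0.1, 0, 0, 0, 0, 0, 0.009, 0.1, 0, 0, 0, 0, 0, 0.009, 0.1],
)

```text
clock: 20.92
position: [0.5078, -0.2618, 0.1917]
ee_rot: [0.762, 0.585, 0.159, 0.227]
ft_force: [-1.1, 0.9, 0.5]
grip_width: 0.269
grasp_force: 59.4
```

```bash
python3 -c "
from h import *
avg(8)"
```

```text
F [-2.03 -0.44  0.66] sd [0.54 0.67 0.52]
t 21.32 tip mm [16.22 -0.82 -1.52] f(mouth) [-2.34 -0.4   0.4 ] ang 0.15
```

play_rows(
  plan=[0, 0, 0, 0, 0, 0.002, 0.1, 0, 0, 0, 0, 0, 0.003, 0.1, 0, 0, 0, 0, 0, 0.003, 0.1],
)

```text
clock: 21.7
position: [0.5093, -0.2624, 0.1895]
ee_rot: [0.762, 0.585, 0.159, 0.228]
ft_force: [-3.1, 1.8, 0.1]
grip_width: 0.268
grasp_force: 59.4
```

```bash
python3 -c "
from h import *
avg(8)"
```

```text
F [-3.2  -0.49  1.49] sd [0.44 0.42 0.32]
t 22.1 tip mm [16.32 -0.77 -4.5 ] f(mouth) [-3.35 -0.55  1.58] ang 0.16
```

Axial force rises by 2.3 N and then 3.1 N, so the cone is on the edge at the mark, and the mouth lies about 4.5 mm higher than fitted. I'll back off to about 3.5 mm of nose travel and run the circle.

```bash
cat > circ.py <<'E'
from h import *
import sys
def circ(phis,z,r=16.,lead=1):
    R,p,F,A=tip(); 
    for f in phis:
        a=np.radians(f); X=A+F@(np.array([r*np.cos(a),-r*np.sin(a),z])*1e-3); d=R.T@(X-R[:,2]*.0872-p); print(f"0, 0, 0, {d[0]:.4f}, {d[1]:.4f}, {d[2]:.4f}, 0.1,",end=' ')
E
python3 -c "
from circ import *
circ([0,0]+list(range(10,181,10)),-2.)"
```

```text
t 22.1 tip mm [16.32 -0.77 -4.5 ] f(mouth) [-3.35 -0.55  1.58] ang 0.16
0, 0, 0, 0.0008, 0.0001, -0.0025, 0.1, 0, 0, 0, 0.0008, 0.0001, -0.0025, 0.1, 0, 0, 0, -0.0015, -0.0015, -0.0025, 0.1, 0, 0, 0, -0.0035, -0.0034, -0.0025, 0.1, 0, 0, 0, -0.0052, -0.0056, -0.0025, 0.1, 0, 0, 0, -0.0064, -0.0081, -0.0025, 0.1, 0, 0, 0, -0.0072, -0.0108, -0.0025, 0.1, 0, 0, 0, -0.0075, -0.0136, -0.0025, 0.1, 0, 0, 0, -0.0074, -0.0163, -0.0025, 0.1, 0, 0, 0, -0.0067, -0.0191, -0.0026, 0.1, 0, 0, 0, -0.0056, -0.0216, -0.0026, 0.1, 0, 0, 0, -0.0041, -0.0239, -0.0026, 0.1, 0, 0, 0, -0.0021, -0.0260, -0.0026, 0.1, 0, 0, 0, 0.0001, -0.0276, -0.0026, 0.1, 0, 0, 0, 0.0026, -0.0289, -0.0026, 0.1, 0, 0, 0, 0.0053, -0.0297, -0.0026, 0.1, 0, 0, 0, 0.0080, -0.0300, -0.0026, 0.1, 0, 0, 0, 0.0108, -0.0298, -0.0026, 0.1, 0, 0, 0, 0.0135, -0.0291, -0.0026, 0.1, 0, 0, 0, 0.0161, -0.0280, -0.0026, 0.1,
```

play_rows(
  plan=[0, 0, 0, 0.0008, 0.0001, -0.0025, 0.1, 0, 0, 0, 0.0008, 0.0001, -0.0025, 0.1, 0, 0, 0, -0.0015, -0.0015, -0.0025, 0.1, 0, 0, 0, -0.0035, -0.0034, -0.0025, 0.1, 0, 0, 0, -0.0052, -0.0056, -0.0025, 0.1, 0, 0, 0, -0.0064, -0.0081, -0.0025, 0.1, 0, 0, 0, -0.0072, -0.0108, -0.0025, 0.1, 0, 0, 0, -0.0075, -0.0136, -0.0025, 0.1, 0, 0, 0, -0.0074, -0.0163, -0.0025, 0.1, 0, 0, 0, -0.0067, -0.0191, -0.0025, 0.1, 0, 0, 0, -0.0056, -0.0216, -0.0025, 0.1, 0, 0, 0, -0.0056, -0.0216, -0.0025, 0.1],
)

```text
clock: 23.6
position: [0.4887, -0.2626, 0.1801]
ee_rot: [0.762, 0.585, 0.159, 0.228]
ft_force: [0.4, 1.2, 1.5]
grip_width: 0.267
grasp_force: 59.4
```

```bash
python3 -c "
from circ import *
avg(8)
circ(list(range(100,271,10)),-2.)"
```

```text
F [-0.97  1.62  0.7 ] sd [0.39 0.68 0.58]
t 24.0 tip mm [ -0.2  -16.11  -2.17] f(mouth) [-0.63  0.73  1.11] ang 0.14
t 24.0 tip mm [ -0.2  -16.11  -2.17] f(mouth) [-0.63  0.73  1.11] ang 0.14
0, 0, 0, 0.0015, -0.0021, -0.0002, 0.1, 0, 0, 0, 0.0035, -0.0041, -0.0002, 0.1, 0, 0, 0, 0.0057, -0.0058, -0.0002, 0.1, 0, 0, 0, 0.0082, -0.0070, -0.0002, 0.1, 0, 0, 0, 0.0109, -0.0078, -0.0002, 0.1, 0, 0, 0, 0.0136, -0.0081, -0.0002, 0.1, 0, 0, 0, 0.0164, -0.0080, -0.0002, 0.1, 0, 0, 0, 0.0191, -0.0073, -0.0002, 0.1, 0, 0, 0, 0.0217, -0.0062, -0.0002, 0.1, 0, 0, 0, 0.0240, -0.0047, -0.0002, 0.1, 0, 0, 0, 0.0260, -0.0027, -0.0001, 0.1, 0, 0, 0, 0.0277, -0.0005, -0.0001, 0.1, 0, 0, 0, 0.0289, 0.0020, -0.0001, 0.1, 0, 0, 0, 0.0297, 0.0047, -0.0001, 0.1, 0, 0, 0, 0.0301, 0.0074, -0.0001, 0.1, 0, 0, 0, 0.0299, 0.0102, -0.0001, 0.1, 0, 0, 0, 0.0292, 0.0129, -0.0001, 0.1, 0, 0, 0, 0.0281, 0.0155, -0.0001, 0.1,
```

play_rows(
  plan=[0, 0, 0, 0.0015, -0.0021, -0.0002, 0.1, 0, 0, 0, 0.0035, -0.0041, -0.0002, 0.1, 0, 0, 0, 0.0057, -0.0058, -0.0002, 0.1, 0, 0, 0, 0.0082, -0.007, -0.0002, 0.1, 0, 0, 0, 0.0109, -0.0078, -0.0002, 0.1, 0, 0, 0, 0.0136, -0.0081, -0.0002, 0.1, 0, 0, 0, 0.0164, -0.008, -0.0002, 0.1, 0, 0, 0, 0.0191, -0.0073, -0.0002, 0.1, 0, 0, 0, 0.0217, -0.0062, -0.0002, 0.1, 0, 0, 0, 0.0217, -0.0062, -0.0002, 0.1],
)

```text
clock: 25.25
position: [0.4896, -0.2403, 0.1766]
ee_rot: [0.762, 0.585, 0.159, 0.228]
ft_force: [0.3, -0.7, 1.6]
grip_width: 0.264
grasp_force: 59.4
```

```bash
python3 -c "
from circ import *
avg(8)
circ(list(range(190,386,10)),-2.)"
```

```text
F [ 0.86 -0.51  0.64] sd [0.47 0.42 0.37]
t 25.65 tip mm [-15.8    0.15  -1.87] f(mouth) [-0.17 -0.98  0.97] ang 0.16
t 25.65 tip mm [-15.8    0.15  -1.87] f(mouth) [-0.17 -0.98  0.97] ang 0.16
0, 0, 0, 0.0023, 0.0013, 0.0001, 0.1, 0, 0, 0, 0.0043, 0.0032, 0.0001, 0.1, 0, 0, 0, 0.0060, 0.0055, 0.0001, 0.1, 0, 0, 0, 0.0072, 0.0080, 0.0002, 0.1, 0, 0, 0, 0.0080, 0.0106, 0.0002, 0.1, 0, 0, 0, 0.0083, 0.0134, 0.0002, 0.1, 0, 0, 0, 0.0081, 0.0162, 0.0002, 0.1, 0, 0, 0, 0.0075, 0.0189, 0.0002, 0.1, 0, 0, 0, 0.0064, 0.0215, 0.0002, 0.1, 0, 0, 0, 0.0048, 0.0238, 0.0002, 0.1, 0, 0, 0, 0.0029, 0.0258, 0.0002, 0.1, 0, 0, 0, 0.0007, 0.0275, 0.0002, 0.1, 0, 0, 0, -0.0018, 0.0287, 0.0002, 0.1, 0, 0, 0, -0.0045, 0.0295, 0.0002, 0.1, 0, 0, 0, -0.0073, 0.0298, 0.0002, 0.1, 0, 0, 0, -0.0100, 0.0296, 0.0002, 0.1, 0, 0, 0, -0.0128, 0.0290, 0.0002, 0.1, 0, 0, 0, -0.0153, 0.0279, 0.0002, 0.1, 0, 0, 0, -0.0176, 0.0263, 0.0002, 0.1, 0, 0, 0, -0.0197, 0.0244, 0.0002, 0.1,
```

play_rows(
  plan=[0, 0, 0, 0.0023, 0.0013, 0.0001, 0.1, 0, 0, 0, 0.0043, 0.0032, 0.0001, 0.1, 0, 0, 0, 0.006, 0.0055, 0.0001, 0.1, 0, 0, 0, 0.0072, 0.008, 0.0002, 0.1, 0, 0, 0, 0.008, 0.0106, 0.0002, 0.1, 0, 0, 0, 0.0083, 0.0134, 0.0002, 0.1, 0, 0, 0, 0.0081, 0.0162, 0.0002, 0.1, 0, 0, 0, 0.0075, 0.0189, 0.0002, 0.1, 0, 0, 0, 0.0064, 0.0215, 0.0002, 0.1, 0, 0, 0, 0.0048, 0.0238, 0.0002, 0.1, 0, 0, 0, 0.0029, 0.0258, 0.0002, 0.1, 0, 0, 0, 0.0007, 0.0275, 0.0002, 0.1, 0, 0, 0, -0.0018, 0.0287, 0.0002, 0.1, 0, 0, 0, -0.0045, 0.0295, 0.0002, 0.1, 0, 0, 0, -0.0073, 0.0298, 0.0002, 0.1, 0, 0, 0, -0.01, 0.0296, 0.0002, 0.1, 0, 0, 0, -0.0128, 0.029, 0.0002, 0.1, 0, 0, 0, -0.0153, 0.0279, 0.0002, 0.1, 0, 0, 0, -0.0167, 0.027, 0.0002, 0.1, 0, 0, 0, -0.0167, 0.027, 0.0002, 0.1],
)

```text
clock: 28.15
position: [0.5072, -0.2625, 0.1914]
ee_rot: [0.762, 0.585, 0.159, 0.228]
ft_force: [-0.4, 0.3, -0.3]
grip_width: 0.264
grasp_force: 59.3
```

```bash
python3 -c "
from circ import *
avg(6)
g=np.load('grip.npy'); T=Rn.from_quat(g[3:]).as_matrix(); R,p,F,A=tip()
rows((p+F[:,2]*.10,R),([.46,-.05,.29],T),(g[:3]+[0,0,.17],T))
"
```

```text
F [-2.32  0.17  0.66] sd [0.36 0.39 0.68]
t 28.45 tip mm [16.03 -1.69 -1.99] f(mouth) [-2.52 -0.34  1.45] ang 0.16
t 28.45 tip mm [16.03 -1.69 -1.99] f(mouth) [-2.52 -0.34  1.45] ang 0.16
[0.0, 0.0, 0.0] [0.0001, 0.0003, -0.1]
[32.3, 2.0, -2.0] [0.1898, -0.0311, -0.1417]
[32.3, 2.0, -2.0] [0.4092, -0.0044, -0.1065]
```

The blade is back at the mark, still pressed by about 3.8 mm. Next I lift off along the axis and go back over the block.

play_rows(
  plan=[0, 0, 0, 0, 0, -0.03, 0.1, 0, 0, 0, 0, 0, -0.07, 0.1, 0, 0, 0, 0, 0, -0.1, 0.1, 8, 0.5, -0.5, 0.05, -0.01, -0.12, 0.1, 16, 1, -1, 0.1, -0.02, -0.13, 0.1, 24, 1.5, -1.5, 0.15, -0.025, -0.14, 0.1, 32.3, 2, -2, 0.19, -0.031, -0.142, 0.1, 32.3, 2, -2, 0.24, -0.025, -0.135, 0.1, 32.3, 2, -2, 0.29, -0.02, -0.125, 0.1, 32.3, 2, -2, 0.34, -0.013, -0.117, 0.1, 32.3, 2, -2, 0.385, -0.008, -0.11, 0.1, 32.3, 2, -2, 0.409, -0.0044, -0.1065, 0.1, 32.3, 2, -2, 0.409, -0.0044, -0.1065, 0.1, 32.3, 2, -2, 0.409, -0.0044, -0.1065, 0.1, 32.3, 2, -2, 0.409, -0.0044, -0.1065, 0.1],
)

```text
clock: 30.32
position: [0.5579, 0.1487, 0.2695]
ee_rot: [0.783, 0.622, -0.001, -0.0]
ft_force: [0.2, -1.2, -1.5]
grip_width: 0.268
grasp_force: 59.6
```

```bash
python3 -c "
from h import *
s=st(); g=np.load('grip.npy'); T=Rn.from_quat(g[3:]).as_matrix(); viewer.camera('wrist'); st()
rows((g[:3]+[0,0,.07],T),(g[:3]+[0,0,.02],T),(g[:3],T))
"
```

```text
30.32 [0.5579 0.1487 0.2695] [ 7.827e-01  6.224e-01 -6.000e-04 -3.000e-04] q [-0.21  0.22 -0.16  1.55  0.03  1.37 -0.59] g 0.268 59.6 f [ 0.2 -1.2 -1.5] [0.06 0.03 0.05]
30.38 [0.5579 0.1489 0.2695] [ 7.827e-01  6.225e-01 -6.000e-04 -3.000e-04] q [-0.21  0.22 -0.16  1.55  0.03  1.37 -0.59] g 0.269 59.6 f [ 0.8 -0.9 -1.6] [-0.01 -0.   -0.05]
[-0.0, 0.0, -0.1] [0.0013, -0.0001, 0.1003]
[-0.0, 0.0, -0.1] [0.0013, -0.0001, 0.1503]
[-0.0, 0.0, -0.1] [0.0013, -0.0, 0.1703]
```

play_rows(
  plan=[0, 0, 0, 0.0013, 0, 0.05, 0.1, 0, 0, 0, 0.0013, 0, 0.09, 0.1, 0, 0, 0, 0.0013, 0, 0.1, 0.1, 0, 0, 0, 0.0013, 0, 0.1, 0.1, 0, 0, 0, 0.0013, 0, 0.1, 0.1],
)

```text
clock: 31.0
position: [0.559, 0.1515, 0.1712]
ee_rot: [0.782, 0.623, 0.001, -0.0]
ft_force: [0.2, -0.1, -1.4]
grip_width: 0.263
grasp_force: 59.6
```

```bash
python3 -c "
from h import *
s=st(); g=np.load('grip.npy'); T=Rn.from_quat(g[3:]).as_matrix()
rows((g[:3]+[0,0,.03],T),(g[:3],T))
"
```

```text
31.0 [0.559  0.1515 0.1712] [ 7.823e-01  6.230e-01  6.000e-04 -0.000e+00] q [-0.21  0.29 -0.16  1.68  0.05  1.18 -0.61] g 0.263 59.6 f [ 0.2 -0.1 -1.4] [-0.01 -0.    0.04]
[0.1, -0.1, -0.0] [-0.0016, -0.0008, 0.042]
[0.1, -0.1, -0.0] [-0.0016, -0.0008, 0.072]
```

play_rows(
  plan=[0, 0, 0, -0.001, -0.0008, 0.015, 0.1, 0, 0, 0, -0.0013, -0.0008, 0.03, 0.1, 0, 0, 0, -0.0013, -0.0008, 0.045, 0.1, 0, 0, 0, -0.0013, -0.0008, 0.06, 0.1, 0, 0, 0, -0.0013, -0.0008, 0.069, 0.1, 0, 0, 0, -0.0013, -0.0008, 0.072, 0.1, 0, 0, 0, -0.0013, -0.0008, 0.072, 0.1],
)

```text
clock: 31.88
position: [0.5565, 0.1501, 0.0991]
ee_rot: [0.782, 0.623, -0.001, -0.001]
ft_force: [-11.5, -3.3, 22.2]
grip_width: 0.266
grasp_force: 62.2
```

```bash
python3 -c "
from h import *
s=st(); g=np.load('grip.npy'); T=Rn.from_quat(g[3:]).as_matrix(); print(g[:3])
rows((g[:3],T))
"
```

```text
31.88 [0.5565 0.1501 0.0991] [ 7.822e-01  6.230e-01 -1.000e-03 -6.000e-04] q [-0.21  0.36 -0.16  1.75  0.06  1.04 -0.62] g 0.266 62.2 f [-11.5  -3.3  22.2] [-0.77  2.79  0.07]
[0.55788365 0.15013924 0.0992079 ]
[-0.1, 0.0, 0.0] [0.0003, 0.0014, -0.0001]
```

The flange is seated at its starting height with 22 N of seating force. I'll release and back off straight up.

play_rows(
  plan=[0, 0, 0, 0.0003, 0.0014, -0.0005, 0.27, 0, 0, 0, 0.0003, 0.0014, -0.0005, 0.4, 0, 0, 0, 0.0003, 0.0014, -0.0005, 0.75, 0, 0, 0, 0.0003, 0.0014, -0.0005, 0.75, 0, 0, 0, 0.0003, 0.0014, -0.0005, 0.75, 0, 0, 0, 0.0003, 0.0014, -0.04, 0.75, 0, 0, 0, 0.0003, 0.0014, -0.09, 0.75, 0, 0, 0, 0.0003, 0.0014, -0.15, 0.75, 0, 0, 0, 0.0003, 0.0014, -0.172, 0.75, 0, 0, 0, 0.0003, 0.0014, -0.172, 0.75, 0, 0, 0, 0.0003, 0.0014, -0.172, 0.75],
)

```text
clock: 33.25
position: [0.558, 0.1499, 0.2677]
ee_rot: [0.782, 0.623, -0.002, -0.001]
ft_force: [-0.2, 0.6, 0.8]
grip_width: 0.75
grasp_force: 0.0
```

Run:
```python
from h import *
import pickle
st(); im,m=snap('wrist'); i7,m7=pickle.load(open('w7.pkl','rb'))
M7,M=m7,m
# warp-free check: top discs of orange/blue in both views, on z=.145
for nm,P,lo,hi in(('deb',[.5579,.1503,.145],(10,130,200),(20,255,255)),('punch',[.5718,.2101,.145],(105,120,80),(130,255,255))):
    for I,Q in((i7,m7),(im,m)):
        q=proj(Q,P); u,v=q.astype(int); cr=I[v-30:v+31,u-30:u+31]; h=cv2.cvtColor(cr,cv2.COLOR_RGB2HSV); k=cv2.inRange(h,np.array(lo),np.array(hi)); n,l,ss,cc=cv2.connectedComponentsWithStats(k); i=1+np.argmax(ss[1:,4]); print(nm,ss[i],onz(Q,*(cc[i]+[u-30,v-30]),.145).round(4))
d=pickle.load(open('d.pkl','rb'))['scene'][0]; s,_=snap('scene')
c=lambda I:I[195:265,255:365].astype(int); D=np.abs(c(d)-c(s)).max(2); print('scene diff in block crop: mean',D.mean(),'n>60',(D>60).sum())
```

```text
33.25 [0.558  0.1499 0.2677] [ 0.7821  0.6231 -0.0017 -0.0009] q [-0.21  0.23 -0.16  1.55  0.03  1.37 -0.59] g 0.75 0.0 f [-0.2  0.6  0.8] [ 0.05 -0.02 -0.03]
deb [  0   0  48  61 855] [0.548  0.1501 0.145 ]
deb [   0    0   50   61 1075] [0.5478 0.151  0.145 ]
punch [ 13  14  34  35 886] [0.5713 0.2093 0.145 ]
punch [ 13  13  35  36 918] [0.5714 0.2096 0.145 ]
scene diff in block crop: mean 1.5492207792207793 n>60 0
```

The block region in the scene picture matches the one from the start, with no pixel differing by more than 60, so the deburrer is upright and home. Handing in.

```bash
python3 -c "
from workcell import manip
print(manip.hand_in())"
```

```text
the job is handed in; nothing more can be done
None
```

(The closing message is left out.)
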